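# Lap the plaque and load the rinsing tub

### The arm

A 6-joint arm with a two-finger parallel gripper is mounted at the origin on the work surface. World frame = base frame: x ahead of the robot, y to its left, z up, the work surface at z = 0. Lengths are in m, angles in rad, forces in N, time in s.
With the tool pointing down it reaches from about 0.3 to 0.775 m from the base axis. Payload 14.6 kg.
Tool frame: the origin (TCP) lies on the centre line of the jaws, within the pads' length; the fingertips stand r.finger_overhang ahead of it and the grasp point (between the pads) lies 11 mm behind it (r.finger_overhang is the distance from the TCP to the fingertips, in m); z points along the fingers, y is the line along which they close (so a half turn about z gives the same grasp; the last joint's range is limited). The gripper opens to 85 mm and grips with 20 to 120 N. Pads are 22 mm wide; open, the fingers measure 114 mm over their backs; the gripper's body (76 mm by 85 mm) begins 54 mm behind the grasp point. The pads swing forward as they close: fully open they stand 13 mm farther back than shut.
Start: joints at [-1.346, 0.3, 1.521, -0, 1.321, -0.067], TCP at [0.158, -0.527, 0.239] pointing down, gripper open.
Joint ranges: [-3.03, 3.03], [-0.79, 2.21], [0.23, 2.52], [-1.04, 4.18], [0, 3.07], [-2.55, 2.55]. Speed limits (rad/s): [2.22, 2.22, 2.57, 3.14, 3.14, 3.14].

### API

Orientations are given as a rotation vector (axis times angle).
In Python, from bench import r, vision, nets gives the robot as it stands. The module is installed in compiled form; this text tells all that it offers.
- The arm moves only by the tool arm_command, never from a script. Its arguments are lists of equal length, an entry for each row: "slide": the shift along the tool's x, y, z in units of 0.03 m (1.0 is 0.03 m), a list of three; "dr": the turn, a rotation vector about the tool's x, y, z in units of 10 degrees (1.0 is 10 degrees), a list of three. A call has 1 to 12 rows; each row shifts and turns the commanded pose from where the row before left it, along the tool's axes as they then stand; what a row does not reach is not made up. A row lasts 1/8 s, in which the tool goes at most 62.5 mm and 10.7 degrees, less where a joint would pass 70% of its speed; a pose out of reach is approached as far as the arm can. A call with a number of a shift or a turn outside -1 to 1 is refused whole. A call with a gripper value outside its range is refused whole. "fingers" is the closure, from -1 (fully open) to 1 (shut), set as the call begins (left out, the last holds). The fingers move at their own pace and stop on an object; "newtons" is the grip in N (left out, the last holds). Time passes only in rows, so rows that do not move let the fingers close. It gives the time, the measured TCP pose, the force, the opening and the grip force at its end, in the units of the state.
- r.get_state(): the state, without advancing time (a new reading comes with each control period).
- vision.capture(name): name is "side" or "top"; returns the picture (400x640x3 uint8, blue, green, red); there is no depth.
- vision.camera_params(name): a dict with "vertical_fov" (degrees; the focal length in pixels is half the picture's height over the tangent of half this angle, whatever the lens; pixels are square), "cx", "cy" (the principal point, pixels), "k1" (the pictures are not rectified: a ray, as slopes to the right and down, at radius r is drawn at 1 + k1 r^2 times it, then the intrinsics apply), "R" (3x3) and "t" (3): a world point X has camera coordinates R X + t. Camera axes: x right, y down, z forward; pixel columns grow to the right and rows downward; lengths in m; the calibration is good to about 2 mm. A picture is of the moment at which its call begins. camera_params takes no time and is no camera call.
- r.close_job(): hands the job in; it is judged then, once.
Trained networks look in the newest picture that a camera, given by its name, has taken for a name from the list of things; names that differ only in an ending like _2 or _b are one class to them, and where a whole thing is asked for, a point or a joint stands for the part that bears it (a point fixed in the world has none). Each returns a list of dicts, best first, with "p" (0 to 1); they miss things now and then, are a little off and sometimes report something else, mostly with a low value. They report only what shows in the picture. A call takes as long as a camera call. They do not tell look-alikes from the thing itself.
- nets.silhouettes(target, camera): "pixels" (400x640 bool, what is visible of it) and "position" ([column, row] in pixels, amid what is visible of it).
The state is a dict: "time_s": time; "qpos": joint angles; "joint_velocities": joint speeds; "effort": joint torques, N m; "ee_pos": TCP position; "eef_rot": TCP orientation; "wrist_force": force on the tool from outside, world axes, zero at the start; "torque": the same for the moment, N m; "finger_gap": finger opening in m; "gripper_force": force on a finger pad.
Only numpy, scipy, OpenCV 4.12 (cv2) and the standard library are available. Lean on these libraries where they do the work, as an engineer would, in place of code of your own. Each camera call takes 0.05 s, during which the arm holds its last target. There are 200 camera calls.

### The job

Finish the stone plaque held on the plywood board: rub the lapping block over it in one slow stroke from the near end (towards the robot) to the far end and back, pressed flat with a firm but moderate force all the way, put the block back sole down on its rubber pad, and then lay the plaque flat, face up, on the bottom of the steel rinsing tub. Also stand every stone carving from the table upright on the tub's bottom beside the plaque, setting each piece down gently rather than dropping it. Leave everything else where it is.

Things in the scene. Friction and masses are not known exactly. Their poses are not given: they have to be found in the camera images.
- tub: Low open rectangular steel rinsing tub, fixed to the table, outside 230 (its x) x 300 (its y) x 50 mm high, walls and floor 4 mm thick. Origin: centre of its underside.
- tub_in (a point): Centre of the tub's inner floor, same axes as the tub.
- board: Fixed plywood holding board 220 (its x) x 210 (its y) x 15 mm; its +x points away from the robot to within 0.3 rad. Carries a dark wooden bed with corner stops on its +y half and a black rubber pad on its -y half. Origin: centre of its underside.
- bed (a point): Top centre of the bed (150 x 44 mm, 20 mm above the board's face) on which the plaque lies at the start. The stops at the four corners are 30 to 32 mm above the board's face (15 mm below the plaque's face) and have 1.5 mm play; the middle 120 mm of the plaque's long sides are free for fingers.
- pad (a point): Top centre of the black rubber pad (90 along board x, 60 along board y, 4 mm thick), the lapping block's place.
- plaque: Stone plaque 150 (x) x 56 (y) x 24 mm, 0.5 kg, lying in the bed, its x along the board's x (away from the robot). Origin: centre of its underside, z up.
- plaque_face (a point): Centre of the plaque's flat top face, axes as the plaque's: -x is its near end, +x its far end.
- lapper: Lapping block 60 (x) x 40 (y) x 46 mm high, pale wood on a grey 12 mm abrasive sole, 0.2 kg, on the pad at the start with its x along the board's x. Grip it across its 40 mm. Origin: centre of its underside, z up.
- ball: Carving: pierced ball 64 mm across (centre 36 mm up) on a round foot 60 mm across, 68 mm high, 0.28 kg. Plain grey-green stone. Stands upright in the middle of the table; may be absent. Origin: centre of its underside, z up.
- pot: Carving: round brush pot, a cylinder 62 mm across and 62 mm high with a dark shallow mouth, 0.3 kg. Plain grey-green stone. Stands upright in the middle of the table; may be absent. Origin: centre of its underside, z up.
- seal: Carving: square seal 52 x 52 x 46 mm with a round knob on top (70 mm high in all), 0.3 kg. Plain grey-green stone. Stands upright in the middle of the table; may be absent. Origin: centre of its underside, z up.
- beast: Carving: crouching beast 84 (x, head at +x) x 46 (y) mm, back 36 to 52 mm high, head 62 mm high, 0.33 kg. Grip it across its 46 mm. Plain grey-green stone. Stands upright in the middle of the table; may be absent. Origin: centre of its underside, z up.
- gourd: Carving: double gourd, belly 66 mm across at 26 mm up, waist 38 mm across at 50 mm, 75 mm high, foot 56 mm across, 0.32 kg. Plain grey-green stone. Stands upright in the middle of the table; may be absent. Origin: centre of its underside, z up.
- paste: Bystander: white paste jar 34 mm across, 45 mm high, among the carvings. Origin: centre of its underside, z up.
- brushpot: Bystander: white ceramic cup of brushes 64 mm across, 75 mm high (brushes to 135). Origin: centre of its underside, z up.
- spray: Bystander: green plastic bottle 60 mm across, 150 mm high. Origin: centre of its underside, z up.
- graver: Bystander: graver with a red handle (like a screwdriver, 25 mm thick) lying across beyond the carvings.
- dustbrush: Bystander: hand brush lying near the robot, on its right.
Things that resemble listed ones, but are neither listed nor needed, are in the scene too. Leave any blue, pink or red look-alike of the pot alone.

How it is judged:
On the way, in this order (a step that is already met when the one before it is completed fails the run):
1. the lapping block is pressed on the plaque's near end (x of lapper in the frame of plaque_face between -0.065 and -0.035 m and y of lapper in the frame of plaque_face between -0.025 and 0.025 m and z of lapper in the frame of plaque_face between -0.006 and 0.006 m and contact force between lapper and plaque between 3 and 40 N), for 0.1 s.
2. the stroke goes on, still pressed, just before the middle (x of lapper in the frame of plaque_face between -0.027 and -0.003 m and y of lapper in the frame of plaque_face between -0.025 and 0.025 m and z of lapper in the frame of plaque_face between -0.006 and 0.006 m and contact force between lapper and plaque between 3 and 40 N), for 0.05 s.
3. the stroke goes on, still pressed, just past the middle (x of lapper in the frame of plaque_face between 0.003 and 0.027 m and y of lapper in the frame of plaque_face between -0.025 and 0.025 m and z of lapper in the frame of plaque_face between -0.006 and 0.006 m and contact force between lapper and plaque between 3 and 40 N), for 0.05 s.
4. the stroke goes on, still pressed, at the far end (x of lapper in the frame of plaque_face between 0.035 and 0.065 m and y of lapper in the frame of plaque_face between -0.025 and 0.025 m and z of lapper in the frame of plaque_face between -0.006 and 0.006 m and contact force between lapper and plaque between 3 and 40 N), for 0.05 s.
5. the stroke goes on, still pressed, coming back, before the middle (all of step 3), for 0.05 s.
6. the stroke goes on, still pressed, coming back, past the middle (all of step 2), for 0.05 s.
7. the stroke goes on, still pressed, back at the near end (all of step 1), for 0.05 s.
8. the lapping block is back on its rubber pad, sole down (horizontal distance between lapper and pad below 0.025 m and z of lapper in the frame of pad below 0.006 m and angle between lapper's own z axis and vertical below 0.1 rad and linear speed of lapper below 0.03 m/s), for 0.2 s.
9. the plaque lies flat on the tub's floor, face up (x of plaque in the frame of tub between -0.08 and 0.08 m and y of plaque in the frame of tub between -0.125 and 0.125 m and z of plaque in the frame of tub_in between -0.01 and 0.01 m and angle between plaque's own z axis and vertical below 0.08 rad and linear speed of plaque below 0.03 m/s), for 0.2 s.
At the end, for the whole second after the job is handed in: Lapping block on its pad (within 25 mm of its centre, tilt under 0.1 rad); plaque flat (0.08 rad) on the tub's floor; every carving present upright (0.15 rad) on the tub's floor (underside within 10 mm of it, not on the plaque); all at rest and released (all of step 8 and all of step 9 and x of ball in the frame of tub between -0.111 and 0.111 m and y of ball in the frame of tub between -0.146 and 0.146 m and z of ball in the frame of tub_in between -0.01 and 0.01 m and angle between each of ball, pot, seal, beast, gourd's own z axis and vertical below 0.15 rad and linear speed of each of ball, pot, seal, beast, gourd below 0.03 m/s and x of pot in the frame of tub between -0.111 and 0.111 m and y of pot in the frame of tub between -0.146 and 0.146 m and z of pot in the frame of tub_in between -0.01 and 0.01 m and x of seal in the frame of tub between -0.111 and 0.111 m and y of seal in the frame of tub between -0.146 and 0.146 m and z of seal in the frame of tub_in between -0.01 and 0.01 m and x of beast in the frame of tub between -0.111 and 0.111 m and y of beast in the frame of tub between -0.146 and 0.146 m and z of beast in the frame of tub_in between -0.01 and 0.01 m and x of gourd in the frame of tub between -0.111 and 0.111 m and y of gourd in the frame of tub between -0.146 and 0.146 m and z of gourd in the frame of tub_in between -0.01 and 0.01 m); the robot touches nothing.
It fails at once if a bystander is disturbed (moved over 50 mm) (distance of any of paste, brushpot, spray, graver, dustbrush from where it was at the start of the episode above 0.05 m).
It fails at once if the block is pressed harder than 100 N on the plaque (contact force between lapper and plaque above 100 N).
It fails at once if a stone piece is dropped or thrown into the tub (over 0.7 m/s there, from some 30 mm up) ((x of ball in the frame of tub between -0.12 and 0.12 m and y of ball in the frame of tub between -0.155 and 0.155 m and z of ball in the frame of tub_in between 0.007 and 0.06 m and linear speed of ball above 0.7 m/s) or (x of pot in the frame of tub between -0.12 and 0.12 m and y of pot in the frame of tub between -0.155 and 0.155 m and z of pot in the frame of tub_in between 0.007 and 0.06 m and linear speed of pot above 0.7 m/s) or (x of seal in the frame of tub between -0.12 and 0.12 m and y of seal in the frame of tub between -0.155 and 0.155 m and z of seal in the frame of tub_in between 0.007 and 0.06 m and linear speed of seal above 0.7 m/s) or (x of beast in the frame of tub between -0.12 and 0.12 m and y of beast in the frame of tub between -0.155 and 0.155 m and z of beast in the frame of tub_in between 0.007 and 0.06 m and linear speed of beast above 0.7 m/s) or (x of gourd in the frame of tub between -0.12 and 0.12 m and y of gourd in the frame of tub between -0.155 and 0.155 m and z of gourd in the frame of tub_in between 0.007 and 0.06 m and linear speed of gourd above 0.7 m/s) or (x of plaque in the frame of tub between -0.12 and 0.12 m and y of plaque in the frame of tub between -0.155 and 0.155 m and z of plaque in the frame of tub_in between 0.007 and 0.06 m and linear speed of plaque above 0.7 m/s)).
Of ball, pot, seal, beast, gourd only 2 to 4 are there at a start; the rules pass over those that are not, and their reading is None.
At some moment in a run one of ball, pot, seal, beast, gourd may be knocked a few centimetres aside while the robot is not near it.
It also fails if it takes over 208 s, if anything falls off the work surface, if the arm or the gripper's body presses on something with over 40 N, if the wrist force passes 120 N, or if a joint passes its speed limit or range.

## Working session

There is one attempt and no reset: what is moved stays moved. The work goes in short steps, Python scripts to look and compute and a tool call to move; the robot and the scene stay as the last step left them, time stands still between calls to the robot, and variables do not carry over. Pictures are saved under pics/ and viewed, at most 14 in all, crops included, and the job is handed in when it is done.

Besides the shell and the picture viewer there is one more tool, called by a JSON object that holds its "fn" and its "kwargs", one argument or row to a line. arm_command: Moves the arm, as the interface text tells. Shifts and turns lie within -1 to 1; 1 stands for 0.03 m of shift or 10 degrees of turn. Its arguments: {"type":"object","properties":{"slide":{"type":"array","items":{"type":"array","items":{"type":"number"}}},"dr":{"type":"array","items":{"type":"array","items":{"type":"number"}}},"fingers":{"type":"number"},"newtons":{"type":"number"}},"required":["slide","dr"]}

```bash
mkdir -p pics
python3 - <<'E'
from bench import r, vision, nets
import cv2
s=r.get_state()
for k,v in s.items(): print(k,v)
print(r.finger_overhang)
for c in("side","top"):
    print(c,vision.camera_params(c)); cv2.imwrite(f"pics/{c}0.png",vision.capture(c))
E
```

```text
time_s 0.0
qpos [-1.34561407e+00  3.00509910e-01  1.52158883e+00  5.65718081e-06
  1.32072168e+00 -6.65921956e-02]
joint_velocities [-0.00125708  0.00021474 -0.00113446  0.00082811  0.00070959  0.00037007]
effort [ 1.50060328e-03 -5.43501914e+01 -3.61788547e+01 -7.50402501e-05
  4.01730562e-03 -6.53410126e-08]
ee_pos [ 0.15815944 -0.52652742  0.23869675]
eef_rot [-3.10700950e+00 -4.56514074e-01  1.44127836e-04]
wrist_force [-0.62624257  0.80051491 -0.39776413]
torque [-0.00123434 -0.0380274  -0.03032398]
gripper_force 0.0
finger_gap 0.08514458321954596
0.008
side {'vertical_fov': 43.54655806225607, 'cx': 320.5883309078905, 'cy': 198.6101483841605, 'k1': -0.011374716145674254, 'R': array([[-0.92342983, -0.38309   ,  0.02279035],
       [-0.26526978,  0.59425726, -0.75926955],
       [ 0.27732524, -0.70717774, -0.65037708]]), 't': array([0.48275336, 0.1983243 , 1.31532591])}
top {'vertical_fov': 47.680420088814785, 'cx': 319.63912217798355, 'cy': 194.04869011429227, 'k1': -0.04233402932660866, 'R': array([[-0.14437657, -0.98949937, -0.00681144],
       [-0.96888199,  0.14276025, -0.20220586],
       [ 0.20105498, -0.02259431, -0.97931935]]), 't': array([0.06592253, 0.55837698, 1.00896093])}
```

View pics/side0.png

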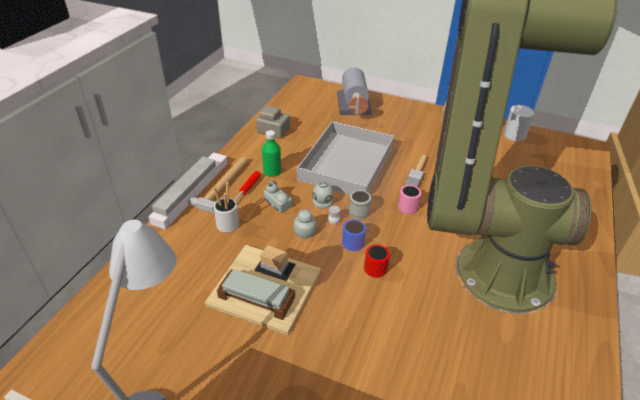

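View pics/top0.png

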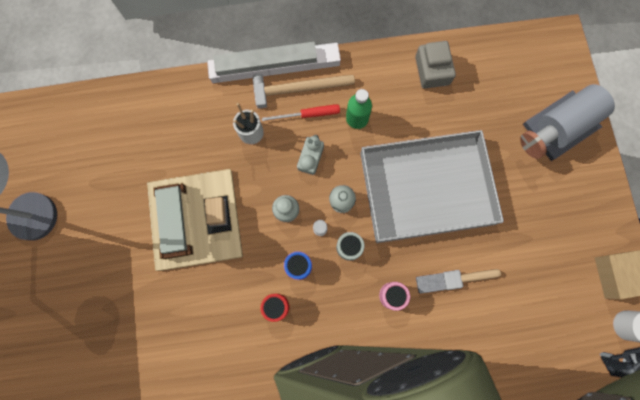

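Side view: the board is at (265,285), with the plaque at (257,290) and the lapper at (273,260). The tub is at (348,155). The carvings are beast (278,195), gourd (305,225), ball (323,195) and grey pot (360,204); there is no seal.

Possible mix-ups, in top view pixels:
- **Pot:** grey (350,246) is the one I want. Blue (298,265), red (274,307) and pink (396,296) are look-alikes. The brush cup is at (248,126).
- **Plaque:** it lies in the bed at (171,220). The grey stone at (275,62) looks similar.
- **Seal:** the block at (435,65) looks similar but is not in the middle of the table.

```bash
cat > h.py <<'E'
from bench import r, vision, nets
import numpy as np, cv2
from scipy.optimize import least_squares
from scipy.spatial.transform import Rotation as Rt
P={c:vision.camera_params(c) for c in("side","top")}
def proj(c,X):
    p=P[c]; X=np.atleast_2d(X)@p["R"].T+p["t"]; s=X[:,:2]/X[:,2:]
    s=s*(1+p["k1"]*(s**2).sum(1,keepdims=True))
    return s*200/np.tan(np.radians(p["vertical_fov"]/2))+[p["cx"],p["cy"]]
def box(a,b,z0,z1,cx=0,cy=0): return np.array([[cx+i*a/2,cy+j*b/2,z] for i in(-1,1) for j in(-1,1) for z in(z0,z1)])
A=np.linspace(0,2*np.pi,32,endpoint=False)
def rings(*l): return np.vstack([np.c_[d/2*np.cos(A),d/2*np.sin(A),0*A+z] for d,z in l])
sph=lambda d,zc:[(d*np.sqrt(1-(k/6)**2),zc+d/2*k/6) for k in range(-5,7)]
M=dict(tub=box(.23,.3,0,.05),board=box(.22,.21,0,.015),plaque=box(.15,.056,0,.024),lapper=box(.06,.04,0,.046),
 ball=rings((.06,0),*[q for q in sph(.064,.036)]),pot=rings((.062,0),(.062,.062)),
 beast=np.vstack([box(.084,.046,0,.036)]),
 gourd=rings((.056,0),(.066,.026),(.060,.038),*sph(.042,.054)),paste=rings((.034,0),(.034,.045)),
 brushpot=rings((.064,0),(.064,.075)),spray=rings((.06,0),(.06,.09)))
D=np.c_[np.cos(A),np.sin(A)]
def pts(n,q): 
    return M[n]@Rt.from_euler('z',q[3]).as_matrix().T+q[:3]
def masks(n,near,capture=False,cams=("side","top")):
    o={}
    for c in cams:
        if capture: vision.capture(c)
        l=nets.silhouettes(n,c); pr=proj(c,near)[0]
        l=[d for d in l if np.hypot(*(np.array(d["position"])-pr))<35]
        if l: o[c]=l[0]
    return o
def fit(n,q0,m,yaw=True,z=True):
    q0=np.array(q0,float); S={c:(np.argwhere(d["pixels"])[:,::-1]@D.T) for c,d in m.items()}
    S={c:s.max(0) for c,s in S.items()}
    free=[0,1]+([2] if z else [])+([3] if yaw else [])
    def f(v):
        q=q0.copy(); q[free]=v; return np.concatenate([(proj(c,pts(n,q))@D.T).max(0)-S[c] for c in S])
    R=least_squares(f,q0[free],loss="soft_l1",x_scale=[.01]*(len(free)-yaw)+[.1]*yaw); q=q0.copy(); q[free]=R.x
    return q,np.sqrt((f(R.x)**2).mean())
def tri(uvs):
    """pixel per camera -> point"""
    def f(X): return np.concatenate([proj(c,X)[0]-u for c,u in uvs.items()])
    return least_squares(f,[.5,0,.03],x_scale=.01).x
def onplane(c,uv,z):
    return np.r_[least_squares(lambda v:proj(c,np.r_[v,z])[0]-uv,[.5,0],x_scale=.01).x,z]
E
python3 - <<'E'
from h import *
vision.capture("side");vision.capture("top")
g=dict(tub=(432,187),board=(195,220),plaque=(171,220),lapper=(217,213),ball=(343,198),pot=(350,246),beast=(311,154),gourd=(285,208),paste=(320,228))
for n,uv in g.items():
    p=onplane("top",uv,.025); m=masks(n,p)
    q0=np.r_[p[:2],.0,0.]
    if n in("plaque","lapper"): q0[2]=.03
    best=None
    for y0 in((0,.8,1.6,2.4) if n=="beast" else (0,)):
        q0[3]=y0; a=fit(n,q0,m,n in("tub","board","plaque","lapper","beast")); 
        if best is None or a[1]<best[1]: best=a
    print(n,{c:(round(float(d["p"]),2),np.round(d["position"]),int(d["pixels"].sum())) for c,d in m.items()},np.round(best[0],4),round(best[1],2))
E
```

```text
tub {'side': (0.79, array([343., 157.]), 4733), 'top': (0.91, array([429., 184.]), 12311)} [ 5.497e-01 -2.847e-01 -1.000e-04  2.300e-03] 2.02
board {'side': (0.8, array([263., 304.]), 3974), 'top': (0.61, array([203., 221.]), 5258)} [ 0.5561  0.295  -0.0017  0.0308] 1.95
plaque {'side': (0.8, array([256., 286.]), 1554), 'top': (0.81, array([170., 215.]), 1650)} [0.5538 0.3398 0.0376 0.0154] 1.71
lapper {'side': (0.75, array([272., 260.]), 559), 'top': (0.92, array([215., 210.]), 547)} [ 0.5581  0.2337  0.0209 -0.0782] 1.51
ball {'side': (0.62, array([323., 194.]), 461), 'top': (0.65, array([344., 199.]), 553)} [ 0.5466 -0.0686  0.004   0.    ] 0.64
pot {'side': (0.88, array([359., 206.]), 565), 'top': (0.6, array([350., 245.]), 577)} [ 0.4305 -0.0672  0.0068  0.    ] 0.82
beast {'side': (0.76, array([277., 197.]), 513), 'top': (0.62, array([309., 156.]), 711)} [ 0.6671 -0.0095  0.0123  2.5752] 1.48
gourd {'side': (0.93, array([306., 225.]), 556), 'top': (0.92, array([287., 211.]), 581)} [0.5432 0.0698 0.0089 0.    ] 0.43
paste {'side': (0.55, array([334., 211.]), 171), 'top': (0.65, array([322., 226.]), 157)} [ 0.4854 -0.005   0.0056  0.    ] 1.23
```

```bash
cat >> h.py <<'E'
def overlay(c,items,name,crop,k=3,cap=True):
    im=vision.capture(c); x0,y0,x1,y1=crop
    im=cv2.resize(im[y0:y1,x0:x1],None,fx=k,fy=k,interpolation=cv2.INTER_CUBIC)
    for n,q in items:
        h=cv2.convexHull(np.float32((proj(c,pts(n,np.array(q)))-[x0,y0]+.5)*k)).astype(np.int32)
        cv2.polylines(im,[h],True,(0,255,255),1)
    cv2.imwrite(f"pics/{name}.png",im)
E
python3 - <<'E'
from h import *
it=[("board",[.5561,.295,0,.0308]),("plaque",[.5538,.3398,.035,.02]),("lapper",[.5581,.2337,.019,.02]),("tub",[.5497,-.2847,0,0.0]),("ball",[.5466,-.0686,0,0]),("pot",[.4305,-.0672,0,0]),("beast",[.6671,-.0095,0,2.5752]),("gourd",[.5432,.0698,0,0]),("paste",[.4854,-.005,0,0])]
overlay("top",it,"ot",(140,120,400,280),3)
overlay("side",it,"os",(200,120,400,330),2.8)
E
```

```text
(no output)
```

View pics/ot.png

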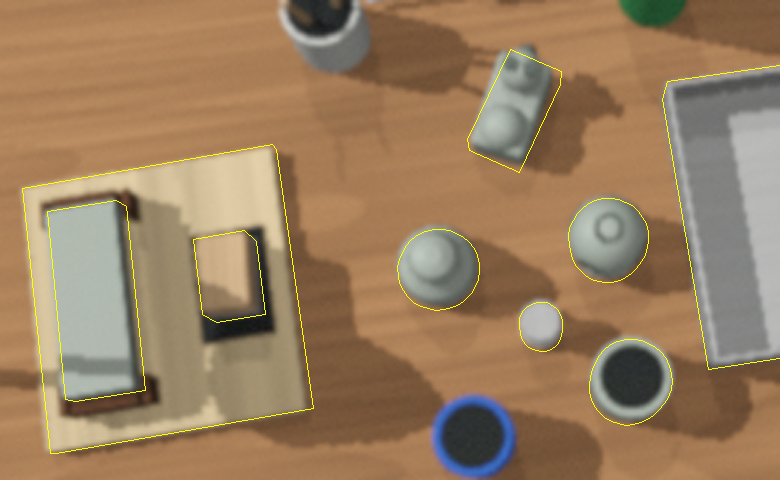

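View pics/os.png

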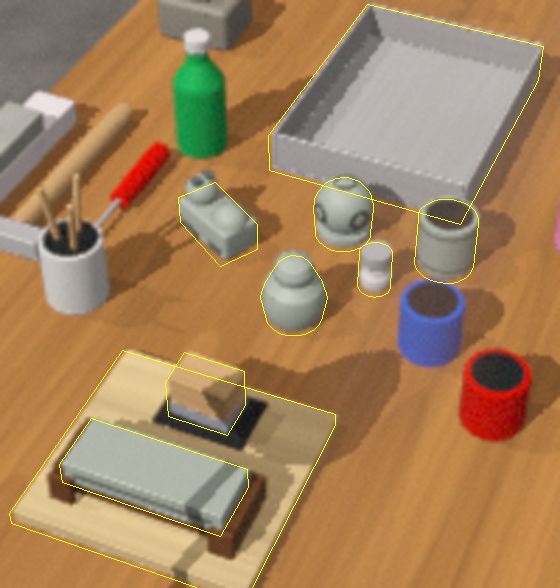

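The overlays match the picture: the board, tub, plaque, lapper and all four carvings (ball, grey pot, beast, gourd) agree to about 2–3 mm. I'll move towards the lapper now.

Create go.py:
```python
import sys,numpy as np
from bench import r
from scipy.spatial.transform import Rotation as Rt
def go(x,y,z,yaw=None):
    s=r.get_state(); R=Rt.from_rotvec(s["eef_rot"]); d=R.inv().apply(np.array([x,y,z])-s["ee_pos"])/.03
    T=Rt.from_euler('z',yaw)*Rt.from_rotvec([np.pi,0,0]) if yaw is not None else R
    dr=np.degrees((R.inv()*T).as_rotvec())/10
    xa=R.apply([1,0,0]); print("t",s["time_s"],"pos",np.round(s["ee_pos"],4),"yaw",round(np.arctan2(xa[1],xa[0]),3),"tilt",np.round(R.apply([0,0,1])[:2],4),"gap",round(s["finger_gap"],4),"gf",np.round(s["gripper_force"],1),"F",np.round(s["wrist_force"],1),"q6",round(s["qpos"][5],2))
    print("slide",np.round(d,2),"dr",np.round(dr,3))
if __name__=="__main__": go(*map(float,sys.argv[1:]))
```

```text
(no output)
```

{"fn": "arm_command", "kwargs": {
  "slide": [
    [0,0,0],
    [0,0,0],
    [0.5,-1,0],
    [0.5,-1,0],
    [0.5,-1,0],
    [0.5,-1,0],
    [0.5,-1,0],
    [0.5,-1,0],
    [0.5,-1,0],
    [0.5,-1,0],
    [0.5,-1,0],
    [0.5,-1,0]
  ],
  "dr": [
    [0,0,0.77],
    [0,0,0.77],
    [0,0,0],
    [0,0,0],
    [0,0,0],
    [0,0,0],
    [0,0,0],
    [0,0,0],
    [0,0,0],
    [0,0,0],
    [0,0,0],
    [0,0,0]
  ]
}}

```text
time_s: 2.7
ee_pos: [0.3016, -0.2224, 0.2394]
eef_rot: [3.141, 0.036, 0.001]
wrist_force: [0.7, 0.0, 0.1]
finger_gap: 0.0854
gripper_force: 0.0
```

{"fn": "arm_command", "kwargs": {
  "slide": [
    [0.5,-1,0],
    [0.5,-1,0],
    [0.5,-1,0],
    [0.5,-1,0],
    [0.5,-1,0],
    [0.5,-1,0],
    [0.5,-1,0],
    [0.5,-1,0],
    [0.5,-1,0],
    [0.5,-1,0],
    [0.5,-1,0],
    [0.5,-1,0]
  ],
  "dr": [
    [0,0,0],
    [0,0,0],
    [0,0,0],
    [0,0,0],
    [0,0,0],
    [0,0,0],
    [0,0,0],
    [0,0,0],
    [0,0,0],
    [0,0,0],
    [0,0,0],
    [0,0,0]
  ]
}}

```text
time_s: 4.2
ee_pos: [0.4733, 0.1418, 0.2393]
eef_rot: [-3.141, -0.036, -0.0]
wrist_force: [-0.0, 0.0, 0.6]
finger_gap: 0.0852
gripper_force: 0.0
```

```bash
python3 go.py .557 .2335 .10 0.025
```

```text
t 4.2 pos [0.4733 0.1418 0.2393] yaw 0.023 tilt [0.0002 0.    ] gap 0.0852 gf 0.0 F [-0.   0.   0.6] q6 1.76
slide [ 2.86 -2.99  4.65] dr [-0.    -0.001 -0.011]
```

{"fn": "arm_command", "kwargs": {
  "slide": [
    [0.72,-0.75,0],
    [0.71,-0.75,0],
    [0.71,-0.75,0],
    [0.71,-0.75,0.6],
    [0,0,1],
    [0,0,1],
    [0,0,1],
    [0,0,1]
  ],
  "dr": [
    [0,0,0],
    [0,0,0],
    [0,0,0],
    [0,0,0],
    [0,0,0],
    [0,0,0],
    [0,0,0],
    [0,0,0]
  ]
}}

```text
time_s: 5.2
ee_pos: [0.5563, 0.2326, 0.1003]
eef_rot: [-3.141, -0.036, -0.0]
wrist_force: [0.8, 0.3, 0.1]
finger_gap: 0.0857
gripper_force: 0.0
```

```bash
python3 go.py .557 .2335 .037 0.025
python3 - <<'E'
from h import *
overlay("side",[("board",[.5561,.295,0,.0308])],"s1",(200,200,340,340),4)
E
```

```text
t 5.2 pos [0.5563 0.2326 0.1003] yaw 0.023 tilt [0. 0.] gap 0.0857 gf 0.0 F [0.8 0.3 0.1] q6 1.88
slide [ 0.02 -0.03  2.11] dr [-0.    -0.    -0.011]
```

View pics/s1.png

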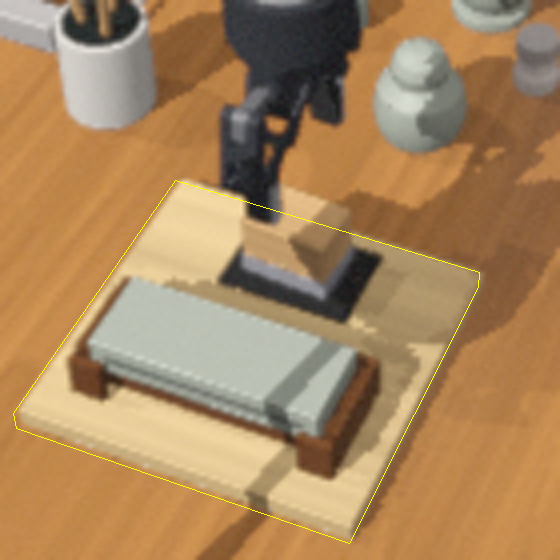

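The fingers straddle the lapper, which sits on its pad at crop (300,240). Descending.

{"fn": "arm_command", "kwargs": {
  "slide": [
    [0,0,0.7],
    [0,0,0.7],
    [0,0,0.7],
    [0,0,0]
  ],
  "dr": [
    [0,0,0],
    [0,0,0],
    [0,0,0],
    [0,0,0]
  ]
}}

```text
time_s: 5.75
ee_pos: [0.5558, 0.2324, 0.0375]
eef_rot: [3.141, 0.036, -0.003]
wrist_force: [0.3, -0.9, 0.1]
finger_gap: 0.0854
gripper_force: 0.0
```

{"fn": "arm_command", "kwargs": {
  "slide": [
    [0,0,0],
    [0,0,0],
    [0,0,0],
    [0,0,0],
    [0,0,0],
    [0,0,0],
    [0,0,0],
    [0,0,0]
  ],
  "dr": [
    [0,0,0],
    [0,0,0],
    [0,0,0],
    [0,0,0],
    [0,0,0],
    [0,0,0],
    [0,0,0],
    [0,0,0]
  ],
  "fingers": 1,
  "newtons": 60
}}

```text
time_s: 6.75
ee_pos: [0.5569, 0.2328, 0.0395]
eef_rot: [-3.141, -0.036, -0.003]
wrist_force: [-0.8, -0.3, 6.3]
finger_gap: 0.0399
gripper_force: 59.6
```

```bash
python3 go.py .55 .2335 .1 0.025
python3 - <<'E'
from h import *
m=masks("lapper",[.557,.2335,.04],True)
print({c:(d["p"],d["position"],d["pixels"].sum()) for c,d in m.items()})
overlay("side",[("plaque",[.5538,.3398,.035,.02])]+[("lapper",[.5581,.2337,.019,.0308])],"s2",(200,200,340,340),4)
E
```

```text
t 6.75 pos [0.5569 0.2328 0.0395] yaw 0.023 tilt [0.0018 0.0006] gap 0.0399 gf 59.6 F [-0.8 -0.3  6.3] q6 1.88
slide [-0.23 -0.03 -2.02] dr [-0.003 -0.01  -0.011]
{'side': (0.82, [278.6, 261.4], np.int64(294))}
```

View pics/s2.png

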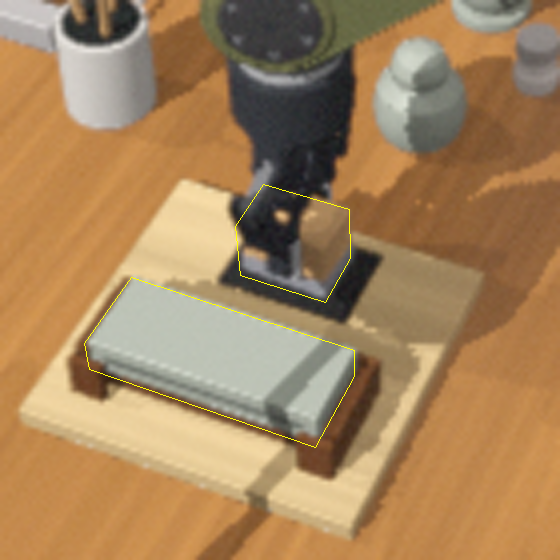

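The lapper is gripped, with gap 39.9 mm. Lift it and carry it over the near end.

{"fn": "arm_command", "kwargs": {
  "slide": [
    [0,0,-0.8],
    [0,0,-0.8],
    [0,0,-0.8],
    [0,-0.8,-0.4],
    [-0.3,-0.8,0],
    [-0.5,-0.7,0],
    [-0.4,-0.6,0],
    [-0.4,-0.6,0],
    [0,0,0],
    [0,0,0]
  ],
  "dr": [
    [0,0,0],
    [0,0,0],
    [0,0,0],
    [0,0,0],
    [0,0,0],
    [0,0,0],
    [0,0,0],
    [0,0,0],
    [0,0,0],
    [0,0,0]
  ]
}}

```text
time_s: 8.25
ee_pos: [0.5061, 0.3364, 0.1223]
eef_rot: [3.141, 0.036, 0.0]
wrist_force: [-0.1, 0.1, -2.1]
finger_gap: 0.0398
gripper_force: 59.5
```

```bash
python3 go.py .508 .3385 .083 0.025
python3 - <<'E'
from h import *
m=masks("plaque",[.554,.34,.05],True)
for z in(True,False): print(fit("plaque",[.554,.34,.035,.02],m,True,z))
overlay("top",[("plaque",[.5538,.3398,.035,.02])],"t2",(130,160,260,280),5)
E
```

```text
t 8.25 pos [0.5061 0.3364 0.1223] yaw 0.023 tilt [ 0.0001 -0.0001] gap 0.0398 gf 59.5 F [-0.1  0.1 -2.1] q6 2.07
slide [ 0.07 -0.07  1.31] dr [ 0.001 -0.001 -0.012]
(array([0.5562072 , 0.33532711, 0.0323631 , 0.04914464]), np.float64(3.2922704644678062))
(array([0.55534482, 0.33595755, 0.035     , 0.04205599]), np.float64(3.3917152720582178))
```

View pics/t2.png

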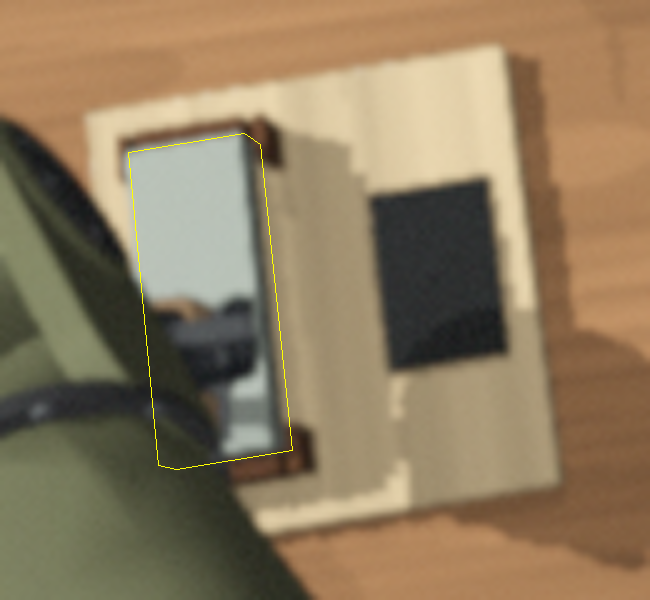

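{"fn": "arm_command", "kwargs": {
  "slide": [
    [0.07,-0.07,0.4],
    [0,0,0.4],
    [0,0,0.3],
    [0,0,0.2],
    [0,0,0],
    [0,0,0]
  ],
  "dr": [
    [0,0,0],
    [0,0,0],
    [0,0,0],
    [0,0,0],
    [0,0,0],
    [0,0,0]
  ]
}}

```text
time_s: 9.25
ee_pos: [0.5082, 0.3387, 0.0837]
eef_rot: [-3.141, -0.036, -0.001]
wrist_force: [0.1, -0.3, -1.4]
finger_gap: 0.0399
gripper_force: 59.5
```

{"fn": "arm_command", "kwargs": {
  "slide": [
    [0,0,0.1],
    [0,0,0.05],
    [0,0,0]
  ],
  "dr": [
    [0,0,0],
    [0,0,0],
    [0,0,0]
  ]
}}

```text
time_s: 9.62
ee_pos: [0.5081, 0.3387, 0.0795]
eef_rot: [-3.141, -0.036, -0.001]
wrist_force: [-2.1, -1.2, 5.7]
finger_gap: 0.0396
gripper_force: 60.3
```

```bash
python3 go.py .508 .3385 .083 0.025
python3 - <<'E'
from h import *
print([onplane("top",np.array(c)/5+[130,160]-.5,.019) for c in [(438.5,275)]])
E
```

```text
t 9.625 pos [0.5081 0.3387 0.0795] yaw 0.023 tilt [0.0005 0.0003] gap 0.0396 gf 60.3 F [-2.1 -1.2  5.7] q6 2.08
slide [-0.    0.01 -0.12] dr [-0.002 -0.003 -0.011]
[array([0.5559714 , 0.23681447, 0.019     ])]
```

{"fn": "arm_command", "kwargs": {
  "slide": [
    [0,0,0.05],
    [0,0,0.05],
    [0,0,0]
  ],
  "dr": [
    [0,0,0],
    [0,0,0],
    [0,0,0]
  ]
}}

```text
time_s: 10.0
ee_pos: [0.5084, 0.3389, 0.0794]
eef_rot: [-3.14, -0.036, -0.003]
wrist_force: [-14.8, -8.4, 32.6]
finger_gap: 0.0394
gripper_force: 63.2
```

{"fn": "arm_command", "kwargs": {
  "slide": [
    [0,0,-0.05],
    [0,0,0]
  ],
  "dr": [
    [0,0,0],
    [0,0,0]
  ]
}}

```text
time_s: 10.25
ee_pos: [0.5084, 0.339, 0.0795]
eef_rot: [-3.14, -0.036, -0.003]
wrist_force: [-7.5, -3.8, 17.7]
finger_gap: 0.0398
gripper_force: 61.5
```

{"fn": "arm_command", "kwargs": {
  "slide": [
    [0.15,0,0],
    [0.15,0,0],
    [0.15,0,0],
    [0.15,0,0]
  ],
  "dr": [
    [0,0,0],
    [0,0,0],
    [0,0,0],
    [0,0,0]
  ]
}}

```text
time_s: 10.75
ee_pos: [0.5263, 0.3399, 0.0795]
eef_rot: [-3.14, -0.037, -0.002]
wrist_force: [-10.1, 0.3, 16.3]
finger_gap: 0.0398
gripper_force: 61.5
```

{"fn": "arm_command", "kwargs": {
  "slide": [
    [0.15,0,0],
    [0.15,0,0],
    [0.15,0,0],
    [0.15,0,0],
    [0.15,0,0],
    [0.15,0,0]
  ],
  "dr": [
    [0,0,0],
    [0,0,0],
    [0,0,0],
    [0,0,0],
    [0,0,0],
    [0,0,0]
  ]
}}

```text
time_s: 11.5
ee_pos: [0.5533, 0.3405, 0.0795]
eef_rot: [-3.14, -0.037, -0.003]
wrist_force: [-8.3, 0.4, 16.4]
finger_gap: 0.0396
gripper_force: 61.4
```

{"fn": "arm_command", "kwargs": {
  "slide": [
    [0.15,0,0],
    [0.15,0,0],
    [0.15,0,0],
    [0.15,0,0],
    [0.15,0,0]
  ],
  "dr": [
    [0,0,0],
    [0,0,0],
    [0,0,0],
    [0,0,0],
    [0,0,0]
  ]
}}

```text
time_s: 12.12
ee_pos: [0.5758, 0.341, 0.0795]
eef_rot: [-3.14, -0.037, -0.003]
wrist_force: [-8.3, -0.1, 16.5]
finger_gap: 0.0397
gripper_force: 61.4
```

{"fn": "arm_command", "kwargs": {
  "slide": [
    [0.15,0,0],
    [0.15,0,0],
    [0.15,0,0],
    [0.15,0,0],
    [0.15,0,0],
    [0.1,0,0],
    [0,0,0]
  ],
  "dr": [
    [0,0,0],
    [0,0,0],
    [0,0,0],
    [0,0,0],
    [0,0,0],
    [0,0,0],
    [0,0,0]
  ]
}}

```text
time_s: 13.0
ee_pos: [0.6016, 0.3416, 0.0795]
eef_rot: [-3.14, -0.037, -0.004]
wrist_force: [-3.6, 1.3, 12.6]
finger_gap: 0.0396
gripper_force: 61.0
```

{"fn": "arm_command", "kwargs": {
  "slide": [
    [-0.15,0,0],
    [-0.15,0,0],
    [-0.15,0,0]
  ],
  "dr": [
    [0,0,0],
    [0,0,0],
    [0,0,0]
  ]
}}

```text
time_s: 13.38
ee_pos: [0.589, 0.3409, 0.0796]
eef_rot: [-3.139, -0.036, -0.008]
wrist_force: [5.6, 0.5, 9.3]
finger_gap: 0.04
gripper_force: 60.4
```

{"fn": "arm_command", "kwargs": {
  "slide": [
    [-0.15,0,0.015],
    [-0.15,0,0],
    [-0.15,0,0],
    [-0.15,0,0],
    [-0.15,0,0],
    [-0.15,0,0],
    [-0.15,0,0]
  ],
  "dr": [
    [0,0,0],
    [0,0,0],
    [0,0,0],
    [0,0,0],
    [0,0,0],
    [0,0,0],
    [0,0,0]
  ]
}}

```text
time_s: 14.25
ee_pos: [0.5579, 0.3403, 0.0796]
eef_rot: [-3.139, -0.036, -0.01]
wrist_force: [6.4, 1.1, 11.9]
finger_gap: 0.0394
gripper_force: 60.6
```

{"fn": "arm_command", "kwargs": {
  "slide": [
    [-0.15,0,0],
    [-0.15,0,0],
    [-0.15,0,0],
    [-0.15,0,0],
    [-0.15,0,0]
  ],
  "dr": [
    [0,0,0],
    [0,0,0],
    [0,0,0],
    [0,0,0],
    [0,0,0]
  ]
}}

```text
time_s: 14.88
ee_pos: [0.5355, 0.3399, 0.0796]
eef_rot: [-3.139, -0.036, -0.01]
wrist_force: [6.7, 0.1, 11.7]
finger_gap: 0.04
gripper_force: 60.6
```

{"fn": "arm_command", "kwargs": {
  "slide": [
    [-0.15,0,0],
    [-0.15,0,0],
    [-0.15,0,0],
    [-0.15,0,0],
    [-0.15,0,0],
    [-0.15,0,0],
    [0,0,0]
  ],
  "dr": [
    [0,0,0],
    [0,0,0],
    [0,0,0],
    [0,0,0],
    [0,0,0],
    [0,0,0],
    [0,0,0]
  ]
}}

```text
time_s: 15.75
ee_pos: [0.5082, 0.3394, 0.0795]
eef_rot: [-3.139, -0.036, -0.009]
wrist_force: [3.6, 1.1, 13.8]
finger_gap: 0.0392
gripper_force: 60.9
```

The stroke is complete, so the block goes back to its pad.

{"fn": "arm_command", "kwargs": {
  "slide": [
    [0,0,-0.5],
    [0,0,-1],
    [0.3,0.6,0],
    [0.3,0.7,0],
    [0.4,0.7,0],
    [0.3,0.7,0],
    [0.2,0.6,0.5],
    [0,0,0.7],
    [0,0,0]
  ],
  "dr": [
    [0,0,0],
    [0,0,0],
    [0,0,0],
    [0,0,0],
    [0,0,0],
    [0,0,0],
    [0,0,0],
    [0,0,0],
    [0,0,0]
  ]
}}

```text
time_s: 16.88
ee_pos: [0.5527, 0.2396, 0.0831]
eef_rot: [3.14, 0.035, -0.007]
wrist_force: [-1.4, 0.6, -1.8]
finger_gap: 0.0395
gripper_force: 59.5
```

```bash
python3 go.py .5555 .236 .041 0.025
```

```text
t 16.875 pos [0.5527 0.2396 0.0831] yaw 0.022 tilt [-0.0044 -0.0016] gap 0.0395 gf 59.5 F [-1.4  0.6 -1.8] q6 1.9
slide [0.1  0.12 1.4 ] dr [ 0.008  0.025 -0.015]
```

{"fn": "arm_command", "kwargs": {
  "slide": [
    [0.1,0.12,0.4],
    [0,0,0.4],
    [0,0,0.3],
    [0,0,0.2],
    [0,0,0.1],
    [0,0,0.03],
    [0,0,0]
  ],
  "dr": [
    [0,0,0],
    [0,0,0],
    [0,0,0],
    [0,0,0],
    [0,0,0],
    [0,0,0],
    [0,0,0]
  ]
}}

```text
time_s: 17.75
ee_pos: [0.557, 0.2372, 0.0432]
eef_rot: [-3.141, -0.036, -0.001]
wrist_force: [0.5, 1.3, -2.0]
finger_gap: 0.0398
gripper_force: 59.5
```

{"fn": "arm_command", "kwargs": {
  "slide": [
    [0,0,0.07],
    [0,0,0.03],
    [0,0,0]
  ],
  "dr": [
    [0,0,0],
    [0,0,0],
    [0,0,0]
  ]
}}

```text
time_s: 18.12
ee_pos: [0.5568, 0.2371, 0.0399]
eef_rot: [3.141, 0.036, -0.0]
wrist_force: [-0.0, -0.5, -1.7]
finger_gap: 0.0399
gripper_force: 59.5
```

{"fn": "arm_command", "kwargs": {
  "slide": [
    [0,0,0.03],
    [0,0,0.03],
    [0,0,0]
  ],
  "dr": [
    [0,0,0],
    [0,0,0],
    [0,0,0]
  ]
}}

```text
time_s: 18.5
ee_pos: [0.557, 0.2372, 0.0395]
eef_rot: [-3.141, -0.036, -0.001]
wrist_force: [-6.5, -3.7, 12.3]
finger_gap: 0.0396
gripper_force: 61.1
```

{"fn": "arm_command", "kwargs": {
  "slide": [
    [0,0,-0.04],
    [0,0,0],
    [0,0,0],
    [0,0,0],
    [0,0,0]
  ],
  "dr": [
    [0,0,0],
    [0,0,0],
    [0,0,0],
    [0,0,0],
    [0,0,0]
  ],
  "fingers": -1
}}

```text
time_s: 19.12
ee_pos: [0.5568, 0.2371, 0.0393]
eef_rot: [3.141, 0.036, -0.0]
wrist_force: [-0.4, -0.2, -0.6]
finger_gap: 0.0853
gripper_force: 0.0
```

{"fn": "arm_command", "kwargs": {
  "slide": [
    [0,0,-0.5],
    [0,0,-1],
    [0,0,-1],
    [0,-0.7,-0.5],
    [0,-0.9,0],
    [0,-0.9,0],
    [-0.05,-0.9,0],
    [0,0,0]
  ],
  "dr": [
    [0,0,0],
    [0,0,0],
    [0,0,0],
    [0,0,0],
    [0,0,0],
    [0,0,0],
    [0,0,0],
    [0,0,0]
  ]
}}

```text
time_s: 20.12
ee_pos: [0.5526, 0.3405, 0.1302]
eef_rot: [-3.141, -0.039, -0.001]
wrist_force: [-0.2, -0.6, -0.1]
finger_gap: 0.0851
gripper_force: 0.0
```

```bash
python3 go.py .554 .340 .044 0.023
python3 - <<'E'
from h import *
vision.capture("side")
for n,q in (("lapper",[.557,.237,.019,.03]),("plaque",[.554,.34,.035,.02])):
    m=masks(n,q[:3],False,("side",)); 
    for Y in(False,True): print(n,m["side"]["p"],fit(n,q,m,Y,False))
E
```

```text
t 20.125 pos [0.5526 0.3405 0.1302] yaw 0.025 tilt [0.0008 0.0005] gap 0.0851 gf 0.0 F [-0.2 -0.6 -0.1] q6 2.04
slide [0.04 0.02 2.87] dr [-0.003 -0.004  0.012]
lapper 0.69 (array([0.55778244, 0.23475796, 0.019     , 0.03      ]), np.float64(1.1119800825266588))
lapper 0.69 (array([ 0.55768214,  0.23392331,  0.019     , -0.1197981 ]), np.float64(0.95498608513248))
plaque 0.84 (array([0.55472389, 0.33591392, 0.035     , 0.02      ]), np.float64(1.86509737055962))
plaque 0.84 (array([ 0.55460209,  0.33626473,  0.035     , -0.01015442]), np.float64(1.9123988985859985))
```

{"fn": "arm_command", "kwargs": {
  "slide": [
    [0.04,0.03,0.7],
    [0,0,0.7],
    [0,0,0.7],
    [0,0,0.5],
    [0,0,0.27],
    [0,0,0]
  ],
  "dr": [
    [0,0,0],
    [0,0,0],
    [0,0,0],
    [0,0,0],
    [0,0,0],
    [0,0,0]
  ]
}}

```text
time_s: 21.02
ee_pos: [0.5541, 0.3382, 0.0428]
eef_rot: [3.141, 0.036, -0.001]
wrist_force: [0.1, 0.4, 0.9]
finger_gap: 0.0854
gripper_force: 0.0
```

{"fn": "arm_command", "kwargs": {
  "slide": [
    [0,0,0],
    [0,0,0],
    [0,0,0],
    [0,0,0],
    [0,0,0],
    [0,0,0],
    [0,0,0]
  ],
  "dr": [
    [0,0,0],
    [0,0,0],
    [0,0,0],
    [0,0,0],
    [0,0,0],
    [0,0,0],
    [0,0,0]
  ],
  "fingers": 1,
  "newtons": 90
}}

```text
time_s: 21.9
ee_pos: [0.5548, 0.3389, 0.0447]
eef_rot: [-3.14, -0.036, -0.004]
wrist_force: [-0.4, 1.3, 6.7]
finger_gap: 0.054
gripper_force: 97.9
```

{"fn": "arm_command", "kwargs": {
  "slide": [
    [0,0,-0.3],
    [0,0,-0.3],
    [0,0,-0.5],
    [0,0,-0.7],
    [0,0,0]
  ],
  "dr": [
    [0,0,0],
    [0,0,0],
    [0,0,0],
    [0,0,0],
    [0,0,0]
  ]
}}

```text
time_s: 22.52
ee_pos: [0.5551, 0.3386, 0.0999]
eef_rot: [-3.14, -0.036, -0.006]
wrist_force: [0.2, 0.0, -5.2]
finger_gap: 0.0542
gripper_force: 97.5
```

```bash
python3 go.py .554 .340 .25 0
python3 - <<'E'
from h import *
vision.capture("side")
for z in (.075,.085):
  q=[.5545,.34,z,.023]
  m=masks("plaque",q[:3],False,("side",)); print(fit("plaque",q,m,True,False))
vision.capture("side");vision.capture("top")
m=masks("tub",[.55,-.285,.02]); print(fit("tub",[.55,-.285,0,0],m,True,False))
E
```

```text
t 22.525 pos [0.5551 0.3386 0.0999] yaw 0.023 tilt [0.0036 0.0019] gap 0.0542 gf 97.5 F [ 0.2  0.  -5.2] q6 2.04
slide [-0.02 -0.06 -5.  ] dr [-0.01  -0.021  0.131]
(array([0.5617344 , 0.32307122, 0.075     , 0.01265484]), np.float64(0.6759466582926239))
(array([0.5571853 , 0.33037385, 0.085     , 0.00369825]), np.float64(0.9392232636103549))
(array([ 0.54980795, -0.28437799,  0.        ,  0.02084868]), np.float64(25.428125484805555))
```

{"fn": "arm_command", "kwargs": {
  "slide": [
    [0,0,-1],
    [0,0,-1],
    [0,0.3,-1],
    [0,0.7,-0.3],
    [0,1,0],
    [0,1,0],
    [0,1,0],
    [0,1,0],
    [0,1,0],
    [0,1,0],
    [0,1,0],
    [0,1,0]
  ],
  "dr": [
    [0,0,0.13],
    [0,0,0],
    [0,0,0],
    [0,0,0],
    [0,0,0],
    [0,0,0],
    [0,0,0],
    [0,0,0],
    [0,0,0],
    [0,0,0],
    [0,0,0],
    [0,0,0]
  ]
}}

```text
time_s: 24.38
ee_pos: [0.5535, 0.0663, 0.195]
eef_rot: [3.141, -0.0, -0.003]
wrist_force: [0.1, -0.9, -5.1]
finger_gap: 0.0542
gripper_force: 97.4
```

{"fn": "arm_command", "kwargs": {
  "slide": [
    [0,1,0],
    [0,1,0],
    [0,1,0],
    [0,1,0],
    [0,1,0],
    [0,1,0],
    [0,1,0],
    [0,1,0],
    [0,1,0],
    [0,1,0],
    [0,1,0],
    [0,1,0]
  ],
  "dr": [
    [0,0,0],
    [0,0,0],
    [0,0,0],
    [0,0,0],
    [0,0,0],
    [0,0,0],
    [0,0,0],
    [0,0,0],
    [0,0,0],
    [0,0,0],
    [0,0,0],
    [0,0,0]
  ]
}}

```text
time_s: 25.88
ee_pos: [0.5532, -0.2933, 0.1948]
eef_rot: [-3.141, 0.0, 0.003]
wrist_force: [-0.1, -0.8, -5.0]
finger_gap: 0.0544
gripper_force: 97.4
```

{"fn": "arm_command", "kwargs": {
  "slide": [
    [0,0.9,0],
    [0,0.9,0],
    [0,0.6,0],
    [0,0,0],
    [0,0,0]
  ],
  "dr": [
    [0,0,0],
    [0,0,0],
    [0,0,0],
    [0,0,0],
    [0,0,0]
  ]
}}

```text
time_s: 26.5
ee_pos: [0.5543, -0.3633, 0.1958]
eef_rot: [-3.141, -0.001, 0.001]
wrist_force: [0.3, 0.6, -4.5]
finger_gap: 0.0542
gripper_force: 97.4
```

```bash
python3 go.py .55 -.376 .0137 0
python3 - <<'E'
from h import *
s=r.get_state(); p=s["ee_pos"]; q=[p[0],p[1],p[2]-.0097,0]
vision.capture("side");vision.capture("top")
m=masks("plaque",q[:3]); print(m.keys(),q,fit("plaque",q,m,True,True))
it=[("plaque",q),("tub",[.5497,-.2847,0,0])]
overlay("top",it,"t3",(250,100,530,300),2.8)
overlay("side",it,"s3",(220,100,420,280),3)
E
```

```text
t 26.5 pos [ 0.5543 -0.3633  0.1958] yaw 0.001 tilt [-0.0006  0.0006] gap 0.0542 gf 97.4 F [ 0.3  0.6 -4.5] q6 0.93
slide [-0.14  0.43  6.07] dr [-0.004  0.003  0.003]
dict_keys(['side', 'top']) [np.float64(0.5542814967436572), np.float64(-0.3632666131972006), np.float64(0.1860891954542121), 0] (array([ 0.55319757, -0.3596406 ,  0.18896192, -0.03509556]), np.float64(13.583091933457192))
```

View pics/t3.png

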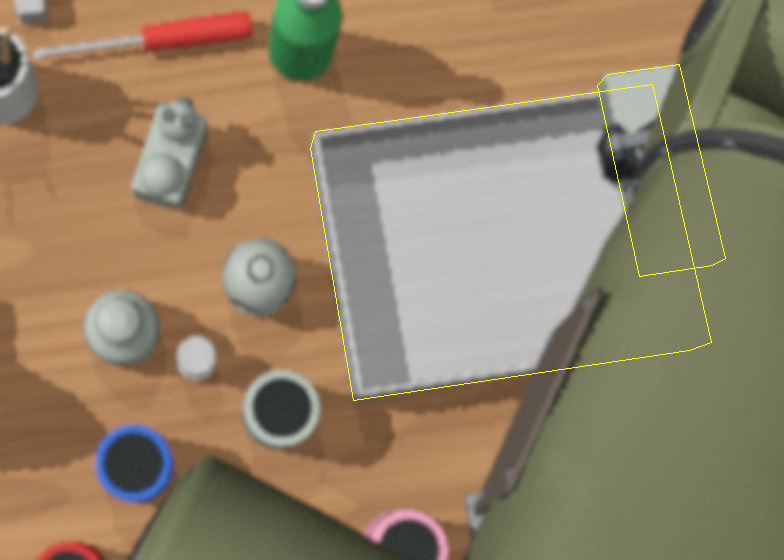

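View pics/s3.png

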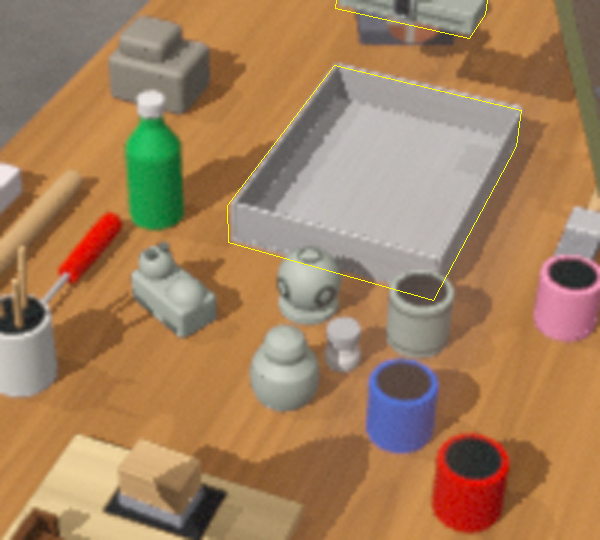

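Top view: the tub outline matches and the plaque hangs level over its right side at crop (640,170). Side view: the lapper rests on its pad at crop (165,490). Lowering the plaque.

{"fn": "arm_command", "kwargs": {
  "slide": [
    [-0.07,0.22,0],
    [-0.07,0.21,0],
    [0,0,0.6],
    [0,0,0.8],
    [0,0,0.8],
    [0,0,0.8],
    [0,0,0.7],
    [0,0,0.6],
    [0,0,0.5],
    [0,0,0.4],
    [0,0,0.2],
    [0,0,0]
  ],
  "dr": [
    [0,0,0],
    [0,0,0],
    [0,0,0],
    [0,0,0],
    [0,0,0],
    [0,0,0],
    [0,0,0],
    [0,0,0],
    [0,0,0],
    [0,0,0],
    [0,0,0],
    [0,0,0]
  ]
}}

```text
time_s: 28.3
ee_pos: [0.5503, -0.3767, 0.0341]
eef_rot: [-3.142, -0.0, 0.0]
wrist_force: [0.4, 0.5, -4.3]
finger_gap: 0.0541
gripper_force: 97.5
```

```bash
python3 go.py .55 -.376 .0137 0
```

```text
t 28.3 pos [ 0.5503 -0.3767  0.0341] yaw 0.0 tilt [-0.0001  0.0001] gap 0.0541 gf 97.5 F [ 0.4  0.5 -4.3] q6 0.92
slide [-0.01 -0.02  0.68] dr [-0.     0.     0.002]
```

{"fn": "arm_command", "kwargs": {
  "slide": [
    [0,0,0.2],
    [0,0,0.15],
    [0,0,0.12],
    [0,0,0.08],
    [0,0,0.05],
    [0,0,0.03],
    [0,0,0]
  ],
  "dr": [
    [0,0,0],
    [0,0,0],
    [0,0,0],
    [0,0,0],
    [0,0,0],
    [0,0,0],
    [0,0,0]
  ]
}}

```text
time_s: 29.18
ee_pos: [0.5503, -0.3767, 0.0153]
eef_rot: [-3.142, -0.001, -0.0]
wrist_force: [0.7, -0.6, -5.1]
finger_gap: 0.0541
gripper_force: 97.5
```

{"fn": "arm_command", "kwargs": {
  "slide": [
    [0,0,0.04],
    [0,0,0]
  ],
  "dr": [
    [0,0,0],
    [0,0,0]
  ]
}}

```text
time_s: 29.42
ee_pos: [0.5502, -0.3767, 0.0141]
eef_rot: [-3.142, -0.001, 0.0]
wrist_force: [-0.0, 0.0, -4.5]
finger_gap: 0.0541
gripper_force: 97.5
```

{"fn": "arm_command", "kwargs": {
  "slide": [
    [0,0,0.03],
    [0,0,0]
  ],
  "dr": [
    [0,0,0],
    [0,0,0]
  ]
}}

```text
time_s: 29.68
ee_pos: [0.5503, -0.3768, 0.0138]
eef_rot: [3.141, 0.0, 0.0]
wrist_force: [-3.3, 1.3, 2.5]
finger_gap: 0.0541
gripper_force: 98.1
```

{"fn": "arm_command", "kwargs": {
  "slide": [
    [0,0,0.03],
    [0,0,0]
  ],
  "dr": [
    [0,0,0],
    [0,0,0]
  ]
}}

```text
time_s: 29.92
ee_pos: [0.5505, -0.3768, 0.0137]
eef_rot: [3.141, 0.001, 0.001]
wrist_force: [-6.8, 3.9, 11.2]
finger_gap: 0.0542
gripper_force: 99.4
```

{"fn": "arm_command", "kwargs": {
  "slide": [
    [0,0,-0.03],
    [0,0,0],
    [0,0,0],
    [0,0,0]
  ],
  "dr": [
    [0,0,0],
    [0,0,0],
    [0,0,0],
    [0,0,0]
  ],
  "fingers": -0.5
}}

```text
time_s: 30.42
ee_pos: [0.5503, -0.3767, 0.0131]
eef_rot: [3.142, 0.001, 0.0]
wrist_force: [-0.1, -0.6, -0.4]
finger_gap: 0.0643
gripper_force: 0.0
```

{"fn": "arm_command", "kwargs": {
  "slide": [
    [0,0,-0.3],
    [0,0,-0.7],
    [0,0,-1],
    [0,0,-1],
    [0,0,-1],
    [0,0,-1],
    [0,0,-0.5]
  ],
  "dr": [
    [0,0,0],
    [0,0,0],
    [0,0,0],
    [0,0,0],
    [0,0,0],
    [0,0,0],
    [0,0,0]
  ]
}}

```text
time_s: 31.3
ee_pos: [0.5506, -0.377, 0.1815]
eef_rot: [3.139, 0.001, 0.005]
wrist_force: [0.4, -0.5, -0.2]
finger_gap: 0.064
gripper_force: 0.0
```

Plaque placed. Re-measuring the carvings, since one may have been knocked, while the arm is clear.

```bash
cat > loc.py <<'E'
from h import *
import sys
G=dict(ball=[.5466,-.0686,0,0],pot=[.4305,-.0672,0,0],beast=[.667,-.0095,0,-.55],gourd=[.5432,.0698,0,0],paste=[.4854,-.005,0,0],plaque=[.55,-.376,.004,0],lapper=[.557,.236,.019,.02])
vision.capture("side");vision.capture("top")
for n in sys.argv[1:]:
    m=masks(n,np.array(G[n][:3])+[0,0,.03]); q,e=fit(n,G[n],m,n in("beast","plaque"),False)
    print(n,list(m),np.round(q,4),round(e,2))
    if n=="beast":
        for c,d in m.items():
            X=np.array([onplane(c,p[::-1],.04)[:2] for p in np.argwhere(d["pixels"])[::4]]); w,v=np.linalg.eigh(np.cov(X.T)); print(c,X.mean(0),np.arctan(v[1,1]/v[0,1]))
E
python3 loc.py ball pot beast gourd paste plaque; python3 go.py .55 -.07 .18 0
```

```text
ball ['side', 'top'] [ 0.549  -0.0698  0.      0.    ] 0.73
pot ['side', 'top'] [ 0.4316 -0.0682  0.      0.    ] 1.22
beast ['side', 'top'] [ 0.6711 -0.0119  0.     -0.534 ] 2.15
side [0.66259015 0.00234679] -0.7616338225639728
top [ 0.66512249 -0.00740469] -0.463575020684975
gourd ['side', 'top'] [0.5216 0.0532 0.     0.    ] 1.04
paste ['side', 'top'] [ 0.4856 -0.0054  0.      0.    ] 1.07
plaque ['top'] [ 0.5599 -0.3708  0.004  -0.1441] 5.86
t 32.0 pos [ 0.5502 -0.3767  0.1781] yaw 0.0 tilt [-0.0001  0.0001] gap 0.0638 gf 0.0 F [-0.   0.6 -0.4] q6 0.92
slide [ -0.   -10.22  -0.06] dr [-0.     0.001  0.002]
```

The gourd was knocked to about (0.522, 0.053); the others have not moved. Ball first.

{"fn": "arm_command", "kwargs": {
  "slide": [
    [0,-1,0],
    [0,-1,0],
    [0,-1,0],
    [0,-1,0],
    [0,-1,0],
    [0,-1,0],
    [0,-1,0],
    [0,-1,0],
    [0,-1,0],
    [0,-1,0],
    [0,-0.2,0.5],
    [0,0,0.6]
  ],
  "dr": [
    [0,0,0],
    [0,0,0],
    [0,0,0],
    [0,0,0],
    [0,0,0],
    [0,0,0],
    [0,0,0],
    [0,0,0],
    [0,0,0],
    [0,0,0],
    [0,0,0],
    [0,0,0]
  ],
  "fingers": -1
}}

```text
time_s: 33.5
ee_pos: [0.5501, -0.0708, 0.1442]
eef_rot: [3.141, 0.001, 0.0]
wrist_force: [0.6, 0.0, 0.2]
finger_gap: 0.0854
gripper_force: 0.0
```

```bash
python3 go.py .548 -.069 .025 0
```

```text
t 33.5 pos [ 0.5501 -0.0708  0.1442] yaw 0.001 tilt [ 0.0001 -0.0001] gap 0.0854 gf 0.0 F [0.6 0.  0.2] q6 1.38
slide [-0.07 -0.06  3.97] dr [ 0.001 -0.001  0.005]
```

{"fn": "arm_command", "kwargs": {
  "slide": [
    [-0.07,-0.06,0.8],
    [0,0,0.8],
    [0,0,0.8],
    [0,0,0.7],
    [0,0,0.5],
    [0,0,0.35],
    [0,0,0]
  ],
  "dr": [
    [0,0,0],
    [0,0,0],
    [0,0,0],
    [0,0,0],
    [0,0,0],
    [0,0,0],
    [0,0,0]
  ]
}}

```text
time_s: 34.38
ee_pos: [0.5478, -0.0691, 0.0261]
eef_rot: [-3.141, -0.0, 0.002]
wrist_force: [0.6, 0.0, 0.6]
finger_gap: 0.0849
gripper_force: 0.0
```

{"fn": "arm_command", "kwargs": {
  "slide": [
    [0,0,0],
    [0,0,0],
    [0,0,0],
    [0,0,0],
    [0,0,0],
    [0,0,0]
  ],
  "dr": [
    [0,0,0],
    [0,0,0],
    [0,0,0],
    [0,0,0],
    [0,0,0],
    [0,0,0]
  ],
  "fingers": 1,
  "newtons": 60
}}

```text
time_s: 35.12
ee_pos: [0.5486, -0.069, 0.0279]
eef_rot: [3.141, 0.001, 0.003]
wrist_force: [-1.4, -0.8, 6.0]
finger_gap: 0.0617
gripper_force: 65.2
```

{"fn": "arm_command", "kwargs": {
  "slide": [
    [0,0,-0.3],
    [0,0,-0.6],
    [0,0,-0.8],
    [0,0,-0.8],
    [0,0,-0.8],
    [0,0,0]
  ],
  "dr": [
    [0,0,0],
    [0,0,0],
    [0,0,0],
    [0,0,0],
    [0,0,0],
    [0,0,0]
  ]
}}

```text
time_s: 35.88
ee_pos: [0.5489, -0.069, 0.1282]
eef_rot: [3.141, 0.001, 0.006]
wrist_force: [-0.0, -0.4, -3.9]
finger_gap: 0.0615
gripper_force: 66.0
```

```bash
python3 go.py .495 -.290 .029 0
```

```text
t 35.875 pos [ 0.5489 -0.069   0.1282] yaw 0.0 tilt [ 0.004  -0.0008] gap 0.0615 gf 66.0 F [-0.  -0.4 -3.9] q6 1.38
slide [-1.81  7.36  3.3 ] dr [ 0.004 -0.023  0.002]
```

{"fn": "arm_command", "kwargs": {
  "slide": [
    [-0.3,0.9,0],
    [-0.3,1,0],
    [-0.3,1,0],
    [-0.3,1,0],
    [-0.3,1,0],
    [-0.3,1,0],
    [0,0.9,0],
    [0,0.56,0.2],
    [0,0,0.7],
    [0,0,0.7],
    [0,0,0.7],
    [0,0,0.4]
  ],
  "dr": [
    [0,0,0],
    [0,0,0],
    [0,0,0],
    [0,0,0],
    [0,0,0],
    [0,0,0],
    [0,0,0],
    [0,0,0],
    [0,0,0],
    [0,0,0],
    [0,0,0],
    [0,0,0]
  ]
}}

```text
time_s: 37.38
ee_pos: [0.4936, -0.2891, 0.0429]
eef_rot: [-3.14, -0.001, 0.003]
wrist_force: [0.3, 1.1, -2.8]
finger_gap: 0.0619
gripper_force: 66.2
```

```bash
python3 go.py .495 -.290 .0319 0
```

```text
t 37.375 pos [ 0.4936 -0.2891  0.0429] yaw 0.001 tilt [-0.0019  0.0013] gap 0.0619 gf 66.2 F [ 0.3  1.1 -2.8] q6 0.98
slide [0.05 0.03 0.37] dr [-0.008  0.011  0.004]
```

{"fn": "arm_command", "kwargs": {
  "slide": [
    [0,0,0.1],
    [0,0,0.08],
    [0,0,0.06],
    [0,0,0.05],
    [0,0,0.03],
    [0,0,0.03],
    [0,0,0]
  ],
  "dr": [
    [0,0,0],
    [0,0,0],
    [0,0,0],
    [0,0,0],
    [0,0,0],
    [0,0,0],
    [0,0,0]
  ]
}}

```text
time_s: 38.25
ee_pos: [0.4941, -0.2897, 0.0342]
eef_rot: [-3.142, -0.001, 0.0]
wrist_force: [1.0, -0.8, -3.3]
finger_gap: 0.0617
gripper_force: 66.2
```

{"fn": "arm_command", "kwargs": {
  "slide": [
    [0,0,0.03],
    [0,0,0.03],
    [0,0,0]
  ],
  "dr": [
    [0,0,0],
    [0,0,0],
    [0,0,0]
  ]
}}

```text
time_s: 38.62
ee_pos: [0.4941, -0.2897, 0.0323]
eef_rot: [-3.142, -0.0, 0.0]
wrist_force: [0.7, 1.0, -2.6]
finger_gap: 0.0615
gripper_force: 66.2
```

{"fn": "arm_command", "kwargs": {
  "slide": [
    [0,0,0.03],
    [0,0,0]
  ],
  "dr": [
    [0,0,0],
    [0,0,0]
  ]
}}

```text
time_s: 38.88
ee_pos: [0.4942, -0.2898, 0.0319]
eef_rot: [3.141, 0.001, 0.0]
wrist_force: [-1.9, 1.7, 2.5]
finger_gap: 0.0617
gripper_force: 66.8
```

{"fn": "arm_command", "kwargs": {
  "slide": [
    [0,0,0],
    [0,0,0],
    [0,0,0],
    [0,0,-0.3],
    [0,0,-0.7],
    [0,0,-1],
    [0,0,-1],
    [0,0,-1],
    [0,0,0]
  ],
  "dr": [
    [0,0,0],
    [0,0,0],
    [0,0,0],
    [0,0,0],
    [0,0,0],
    [0,0,0],
    [0,0,0],
    [0,0,0],
    [0,0,0]
  ],
  "fingers": -0.7
}}

```text
time_s: 40.0
ee_pos: [0.4949, -0.2903, 0.1544]
eef_rot: [3.139, 0.001, 0.006]
wrist_force: [0.8, 0.1, -0.8]
finger_gap: 0.0726
gripper_force: 0.0
```

```bash
python3 go.py .669 -.0105 .15 0; python3 loc.py beast gourd pot
```

```text
t 40.0 pos [ 0.4949 -0.2903  0.1544] yaw 0.0 tilt [ 0.0039 -0.0026] gap 0.0726 gf 0.0 F [ 0.8  0.1 -0.8] q6 0.98
slide [ 5.8  -9.32  0.14] dr [ 0.015 -0.022  0.002]
beast ['side', 'top'] [ 0.6704 -0.0123  0.     -0.5614] 1.91
side [0.66163254 0.00541262] -0.7777963298061322
top [ 0.66430227 -0.00755381] -0.42046543387110463
gourd ['side', 'top'] [0.5215 0.0532 0.     0.    ] 0.78
pot ['side'] [ 0.4316 -0.0761  0.      0.    ] 0.86
```

{"fn": "arm_command", "kwargs": {
  "slide": [
    [0.6,-0.9,0],
    [0.6,-1,0],
    [0.6,-1,0],
    [0.6,-1,0],
    [0.6,-1,0],
    [0.6,-1,0],
    [0.6,-1,0],
    [0.6,-1,0],
    [0.6,-1,0],
    [0.33,-0.43,0],
    [0,0,0],
    [0,0,0]
  ],
  "dr": [
    [0,0,0],
    [0,0,0],
    [0,0,0],
    [0,0,0],
    [0,0,0],
    [0,0,0],
    [0,0,0],
    [0,0,0],
    [0,0,0],
    [0,0,0.86],
    [0,0,0.86],
    [0,0,0.86]
  ],
  "fingers": -1
}}

```text
time_s: 41.9
ee_pos: [0.6659, -0.0094, 0.1509]
eef_rot: [3.061, -0.708, -0.001]
wrist_force: [0.3, 0.4, 0.2]
finger_gap: 0.0856
gripper_force: 0.0
```

```bash
python3 go.py .667 -.0095 .017 -.45
python3 - <<'E'
from h import *
overlay("side",[],"s4",(240,150,330,240),6)
E
```

```text
t 41.9 pos [ 0.6659 -0.0094  0.1509] yaw -0.454 tilt [-0.0009  0.    ] gap 0.0856 gf 0.0 F [0.3 0.4 0.2] q6 1.96
slide [ 0.04 -0.02  4.46] dr [ 0.002  0.005 -0.025]
```

View pics/s4.png

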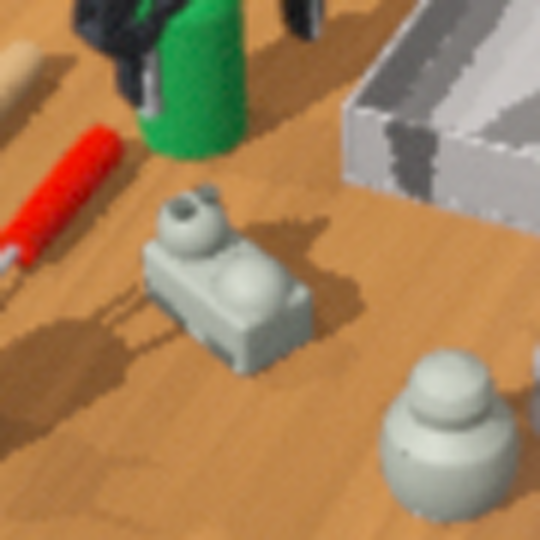

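Run:
```python
from h import *
a,b,c=[onplane("side",np.array(p)/6+[240,150]-.5,0)[:2] for p in((245,375),(148,290),(312,335))]
print(a,b,c,np.hypot(*(b-a)),np.hypot(*(c-a)),np.arctan2(*(b-a)[::-1]),np.arctan2(*(c-a)[::-1])+np.pi/2)
print("centre",(b+c)/2)
```

```text
[0.64330435 0.02001547] [ 0.71651975 -0.01787461] [ 0.62582638 -0.02040418] 0.08243877724428596 0.04403666253525975 -0.47756141343900915 -0.4081325446627153
centre [ 0.67117306 -0.0191394 ]
```

{"fn": "arm_command", "kwargs": {
  "slide": [
    [0.17,0.09,0.7],
    [0,0,0.8],
    [0,0,0.8],
    [0,0,0.8],
    [0,0,0.7],
    [0,0,0.4],
    [0,0,0.2],
    [0,0,0]
  ],
  "dr": [
    [0,0,0],
    [0,0,0],
    [0,0,0],
    [0,0,0],
    [0,0,0],
    [0,0,0],
    [0,0,0],
    [0,0,0]
  ]
}}

```text
time_s: 42.95
ee_pos: [0.6695, -0.0144, 0.0196]
eef_rot: [-3.062, 0.7, -0.0]
wrist_force: [0.1, -0.9, 0.2]
finger_gap: 0.0854
gripper_force: 0.0
```

{"fn": "arm_command", "kwargs": {
  "slide": [
    [0,0,0],
    [0,0,0],
    [0,0,0],
    [0,0,0],
    [0,0,0],
    [0,0,0],
    [0,0,0],
    [0,0,0]
  ],
  "dr": [
    [0,0,0],
    [0,0,0],
    [0,0,0],
    [0,0,0],
    [0,0,0],
    [0,0,0],
    [0,0,0],
    [0,0,0]
  ],
  "fingers": 1,
  "newtons": 60
}}

```text
time_s: 43.95
ee_pos: [0.6699, -0.0143, 0.0206]
eef_rot: [-3.062, 0.701, -0.003]
wrist_force: [0.0, 0.5, 6.0]
finger_gap: 0.0448
gripper_force: 63.6
```

{"fn": "arm_command", "kwargs": {
  "slide": [
    [0,0,-0.3],
    [0,0,-0.6],
    [0,0,-0.8],
    [0,0,-0.8],
    [0,0,-0.8],
    [0,0,0]
  ],
  "dr": [
    [0,0,0],
    [0,0,0],
    [0,0,0],
    [0,0,0],
    [0,0,0],
    [0,0,0]
  ]
}}

```text
time_s: 44.7
ee_pos: [0.6702, -0.0145, 0.1213]
eef_rot: [-3.062, 0.701, -0.006]
wrist_force: [-0.3, 0.2, -4.4]
finger_gap: 0.0451
gripper_force: 62.6
```

```bash
python3 go.py .603 -.290 .03 0
python3 - <<'E'
from h import *
overlay("side",[],"s5",(230,110,340,220),5)
E
```

```text
t 44.7 pos [ 0.6702 -0.0145  0.1213] yaw -0.45 tilt [ 0.0041 -0.0004] gap 0.0451 gf 62.6 F [-0.3  0.2 -4.4] q6 1.94
slide [1.97 9.25 3.04] dr [-0.003 -0.024 -2.578]
```

View pics/s5.png

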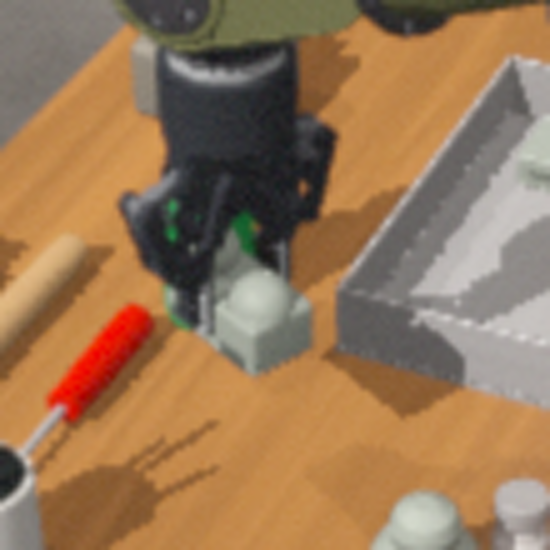

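{"fn": "arm_command", "kwargs": {
  "slide": [
    [0,0,0],
    [0,0,0],
    [0,0,0],
    [-0.3,1,0],
    [-0.3,1,0],
    [-0.3,1,0],
    [-0.3,1,0],
    [-0.3,1,0],
    [-0.3,1,0],
    [-0.3,1,0],
    [-0.24,1,0],
    [0,1,0]
  ],
  "dr": [
    [0,0,-0.86],
    [0,0,-0.86],
    [0,0,-0.86],
    [0,0,0],
    [0,0,0],
    [0,0,0],
    [0,0,0],
    [0,0,0],
    [0,0,0],
    [0,0,0],
    [0,0,0],
    [0,0,0]
  ]
}}

```text
time_s: 46.25
ee_pos: [0.5983, -0.2852, 0.1172]
eef_rot: [-3.141, -0.0, 0.003]
wrist_force: [0.1, -0.3, -2.8]
finger_gap: 0.0447
gripper_force: 62.4
```

```bash
python3 go.py .600 -.290 .0246 0
python3 - <<'E'
from h import *
m=masks("beast",[.6,-.287,.12],True); print({c:onplane(c,d["position"],.115) for c,d in m.items()})
overlay("top",[("beast",[.6,-.285,.1,0]),("ball",[.495,-.29,.004,0]),("plaque",[.55,-.3765,.004,0])],"t5",(340,100,530,260),4)
E
```

```text
t 46.25 pos [ 0.5983 -0.2852  0.1172] yaw 0.0 tilt [-0.0019  0.0011] gap 0.0447 gf 62.4 F [ 0.1 -0.3 -2.8] q6 1.07
slide [0.06 0.16 3.09] dr [-0.006  0.011  0.   ]
{'side': array([ 0.58322201, -0.29339269,  0.115     ])}
```

View pics/t5.png

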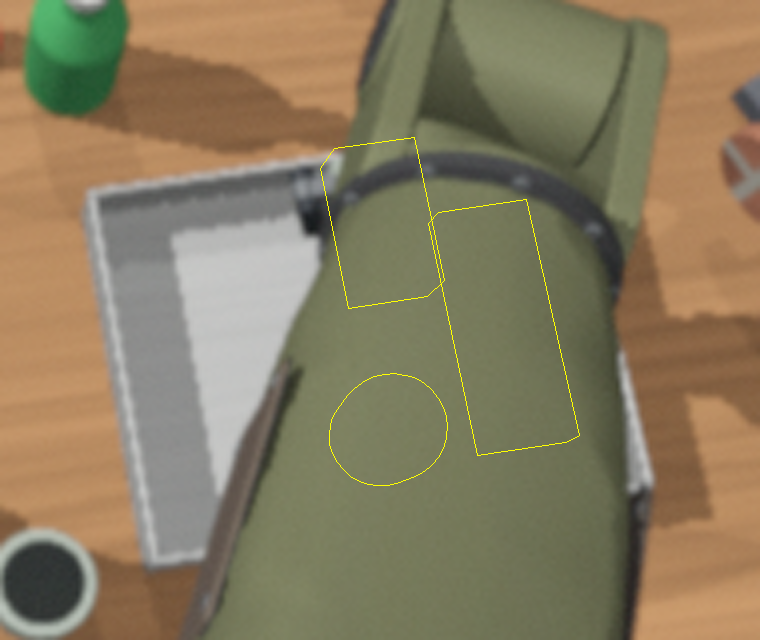

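{"fn": "arm_command", "kwargs": {
  "slide": [
    [0.1,0.16,0.3],
    [0,0,0.6],
    [0,0,0.7],
    [0,0,0.6],
    [0,0,0.35],
    [0,0,0.15],
    [0,0,0.1],
    [0,0,0.08],
    [0,0,0.05],
    [0,0,0.05],
    [0,0,0]
  ],
  "dr": [
    [0,0,0],
    [0,0,0],
    [0,0,0],
    [0,0,0],
    [0,0,0],
    [0,0,0],
    [0,0,0],
    [0,0,0],
    [0,0,0],
    [0,0,0],
    [0,0,0]
  ]
}}

```text
time_s: 47.88
ee_pos: [0.6022, -0.2892, 0.0291]
eef_rot: [-3.142, -0.0, 0.0]
wrist_force: [0.3, 0.6, -3.3]
finger_gap: 0.0447
gripper_force: 62.5
```

{"fn": "arm_command", "kwargs": {
  "slide": [
    [0,0,0.03],
    [0,0,0.02],
    [0,0,0]
  ],
  "dr": [
    [0,0,0],
    [0,0,0],
    [0,0,0]
  ]
}}

```text
time_s: 48.25
ee_pos: [0.6022, -0.2892, 0.0276]
eef_rot: [-3.142, -0.001, 0.0]
wrist_force: [0.2, -0.6, -3.4]
finger_gap: 0.0446
gripper_force: 62.5
```

{"fn": "arm_command", "kwargs": {
  "slide": [
    [0,0,0.04],
    [0,0,0.04],
    [0,0,0]
  ],
  "dr": [
    [0,0,0],
    [0,0,0],
    [0,0,0]
  ]
}}

```text
time_s: 48.62
ee_pos: [0.6022, -0.2892, 0.0251]
eef_rot: [-3.141, -0.0, 0.0]
wrist_force: [-0.6, 0.5, -3.5]
finger_gap: 0.0452
gripper_force: 62.5
```

{"fn": "arm_command", "kwargs": {
  "slide": [
    [0,0,0.03],
    [0,0,0]
  ],
  "dr": [
    [0,0,0],
    [0,0,0]
  ]
}}

```text
time_s: 48.88
ee_pos: [0.6023, -0.2893, 0.0246]
eef_rot: [3.141, 0.001, 0.0]
wrist_force: [-0.9, 0.4, -1.3]
finger_gap: 0.0444
gripper_force: 62.7
```

Contact. Release, lift, and head for the gourd, with a look from clear.

{"fn": "arm_command", "kwargs": {
  "slide": [
    [0,0,0.02],
    [0,0,0],
    [0,0,0],
    [0,0,0],
    [0,0,-0.3],
    [0,0,-0.7],
    [0,0,-1],
    [0,0,-1],
    [0,0,-1],
    [0,0,0]
  ],
  "dr": [
    [0,0,0],
    [0,0,0],
    [0,0,0],
    [0,0,0],
    [0,0,0],
    [0,0,0],
    [0,0,0],
    [0,0,0],
    [0,0,0],
    [0,0,0]
  ],
  "fingers": -0.6
}}

```text
time_s: 50.12
ee_pos: [0.6033, -0.2898, 0.1483]
eef_rot: [3.139, 0.001, 0.009]
wrist_force: [-0.8, 0.1, -0.8]
finger_gap: 0.0684
gripper_force: 0.0
```

{"fn": "arm_command", "kwargs": {
  "slide": [
    [-0.4,-1,0],
    [-0.3,-1,0],
    [-0.3,-1,0],
    [-0.2,-1,0],
    [-0.2,-1,0],
    [-0.2,-1,0],
    [-0.2,-1,0],
    [-0.2,-1,0],
    [-0.2,-1,0],
    [-0.2,-1,0],
    [-0.2,-1,0]
  ],
  "dr": [
    [0,0,0],
    [0,0,0],
    [0,0,0],
    [0,0,0],
    [0,0,0],
    [0,0,0],
    [0,0,0],
    [0,0,0],
    [0,0,0],
    [0,0,0],
    [0,0,0]
  ],
  "fingers": -1
}}

```text
time_s: 51.5
ee_pos: [0.5237, 0.0417, 0.1441]
eef_rot: [-3.142, -0.0, -0.0]
wrist_force: [0.2, -0.3, 0.7]
finger_gap: 0.0852
gripper_force: 0.0
```

```bash
sed -i 's/ball=\[[^]]*\]/ball=[.495,-.29,.004,0]/;s/beast=\[[^]]*\]/beast=[.602,-.289,.004,0]/;s/gourd=\[[^]]*\]/gourd=[.5216,.0532,0,0]/' loc.py; python3 loc.py ball beast gourd pot paste plaque; python3 go.py .5216 .0532 .03 .785
python3 - <<'E'
from h import *
overlay("top",[("beast",[.6,-.289,.004,0]),("ball",[.495,-.29,.004,0]),("plaque",[.55,-.3765,.004,0]),("gourd",[.5216,.0532,0,0]),("pot",[.4312,-.07,0,0])],"t6",(250,100,530,280),2.8)
E
```

```text
ball ['side', 'top'] [ 0.4942 -0.2909  0.004   0.    ] 0.88
beast ['side', 'top'] [ 0.6005 -0.2905  0.004  -0.0298] 4.88
side [ 0.57214068 -0.27502498] -1.2635772617752312
top [ 0.59750287 -0.28400371] -0.08100514460995503
gourd ['side'] [0.5226 0.047  0.     0.    ] 0.37
pot ['side', 'top'] [ 0.4313 -0.0657  0.      0.    ] 14.68
paste ['side'] [ 0.4856 -0.0119  0.      0.    ] 1.31
plaque ['side', 'top'] [ 0.5496 -0.3779  0.004   0.0125] 2.13
t 52.2 pos [0.5242 0.0405 0.1437] yaw 0.0 tilt [-0.0001  0.    ] gap 0.0852 gf 0.0 F [0.1 0.3 0.6] q6 1.58
slide [-0.08 -0.42  3.79] dr [-0.     0.    -4.498]
```

View pics/t6.png

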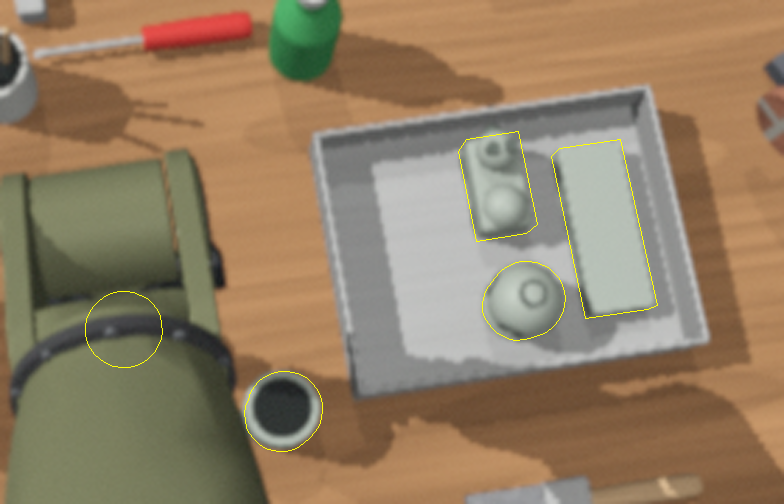

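The ball, beast and plaque sit as planned in the tub. Next is the gourd, gripped diagonally to clear the paste jar.

{"fn": "arm_command", "kwargs": {
  "slide": [
    [-0.08,-0.42,0],
    [0,0,0],
    [0,0,0],
    [0,0,0],
    [0,0,0],
    [0,0,0.5],
    [0,0,0.8],
    [0,0,0.8],
    [0,0,0.8],
    [0,0,0.7],
    [0,0,0.5],
    [0,0,0]
  ],
  "dr": [
    [0,0,-0.9],
    [0,0,-0.9],
    [0,0,-0.9],
    [0,0,-0.9],
    [0,0,-0.9],
    [0,0,0],
    [0,0,0],
    [0,0,0],
    [0,0,0],
    [0,0,0],
    [0,0,0],
    [0,0,0]
  ]
}}

```text
time_s: 53.75
ee_pos: [0.5211, 0.0533, 0.0195]
eef_rot: [-2.903, -1.2, 0.003]
wrist_force: [-0.9, 0.6, -0.3]
finger_gap: 0.085
gripper_force: 0.0
```

{"fn": "arm_command", "kwargs": {
  "slide": [
    [0,0,0],
    [0,0,0],
    [0,0,0],
    [0,0,0],
    [0,0,0],
    [0,0,0]
  ],
  "dr": [
    [0,0,0],
    [0,0,0],
    [0,0,0],
    [0,0,0],
    [0,0,0],
    [0,0,0]
  ],
  "fingers": 1,
  "newtons": 60
}}

```text
time_s: 54.5
ee_pos: [0.5222, 0.0534, 0.0222]
eef_rot: [2.902, 1.202, 0.002]
wrist_force: [-4.3, -0.1, 9.9]
finger_gap: 0.0631
gripper_force: 63.6
```

{"fn": "arm_command", "kwargs": {
  "slide": [
    [0,0,-0.2],
    [0,0,-0.4],
    [0,0,0]
  ],
  "dr": [
    [0,0,0],
    [0,0,0],
    [0,0,0]
  ]
}}

```text
time_s: 54.88
ee_pos: [0.5224, 0.0534, 0.04]
eef_rot: [2.902, 1.202, 0.003]
wrist_force: [1.3, -0.3, -3.0]
finger_gap: 0.063
gripper_force: 66.8
```

```bash
python3 go.py .603 -.2 .03 0
python3 - <<'E'
from h import *
overlay("side",[("gourd",[.5216,.0532,.018,0])],"s6",(250,150,380,260),5)
E
```

```text
t 54.875 pos [0.5224 0.0534 0.04  ] yaw 0.786 tilt [0.0021 0.0001] gap 0.063 gf 66.8 F [ 1.3 -0.3 -3. ] q6 0.82
slide [-4.07  7.87  0.34] dr [ 4.000e-03 -1.200e-02  4.501e+00]
```

View pics/s6.png

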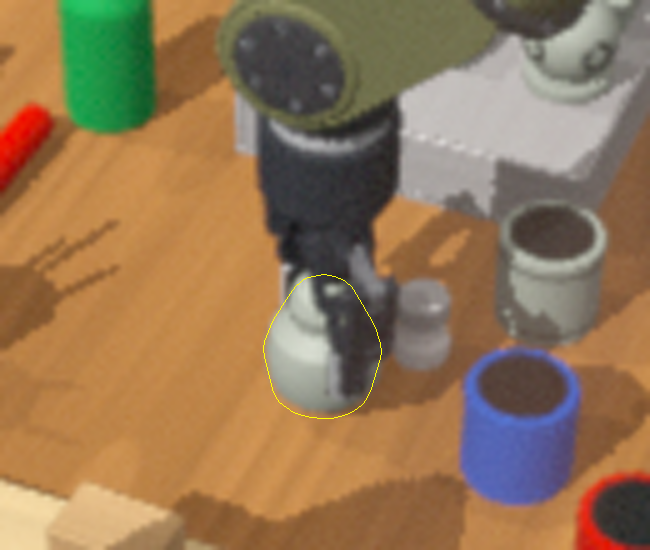

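Gourd lifted, upright.

{"fn": "arm_command", "kwargs": {
  "slide": [
    [0,0,-0.6],
    [0,0,-0.7],
    [0,0,-0.7],
    [0,0,-0.7],
    [0,0,-0.3],
    [0.4,1,0],
    [0.4,1,0],
    [0.4,1,0],
    [0.4,1,0],
    [0.4,1,0],
    [0.4,1,0],
    [0.29,1,0]
  ],
  "dr": [
    [0,0,0.9],
    [0,0,0.9],
    [0,0,0.9],
    [0,0,0.9],
    [0,0,0.9],
    [0,0,0],
    [0,0,0],
    [0,0,0],
    [0,0,0],
    [0,0,0],
    [0,0,0],
    [0,0,0]
  ]
}}

```text
time_s: 56.42
ee_pos: [0.6026, -0.1576, 0.1282]
eef_rot: [-3.141, -0.0, 0.001]
wrist_force: [-0.9, 0.3, -3.3]
finger_gap: 0.0627
gripper_force: 67.1
```

{"fn": "arm_command", "kwargs": {
  "slide": [
    [0,0.9,0],
    [0,0.5,0],
    [0,0,0]
  ],
  "dr": [
    [0,0,0],
    [0,0,0],
    [0,0,0]
  ]
}}

```text
time_s: 56.8
ee_pos: [0.6023, -0.199, 0.1284]
eef_rot: [-3.141, 0.001, 0.001]
wrist_force: [0.1, 0.3, -3.7]
finger_gap: 0.0627
gripper_force: 67.1
```

```bash
python3 go.py .603 -.2 .0262 0
```

```text
t 56.8 pos [ 0.6023 -0.199   0.1284] yaw -0.001 tilt [-0.0004  0.0002] gap 0.0627 gf 67.1 F [ 0.1  0.3 -3.7] q6 1.19
slide [0.03 0.03 3.41] dr [-0.001  0.002 -0.004]
```

{"fn": "arm_command", "kwargs": {
  "slide": [
    [0,0,0.5],
    [0,0,0.7],
    [0,0,0.7],
    [0,0,0.6],
    [0,0,0.4],
    [0,0,0.15],
    [0,0,0.1],
    [0,0,0.08],
    [0,0,0.05],
    [0,0,0.03],
    [0,0,0]
  ],
  "dr": [
    [0,0,0],
    [0,0,0],
    [0,0,0],
    [0,0,0],
    [0,0,0],
    [0,0,0],
    [0,0,0],
    [0,0,0],
    [0,0,0],
    [0,0,0],
    [0,0,0]
  ]
}}

```text
time_s: 58.18
ee_pos: [0.6025, -0.1986, 0.0295]
eef_rot: [3.142, 0.001, 0.0]
wrist_force: [-0.3, -0.1, -2.4]
finger_gap: 0.0629
gripper_force: 67.1
```

{"fn": "arm_command", "kwargs": {
  "slide": [
    [0,0,0.04],
    [0,0,0.02],
    [0,0,0]
  ],
  "dr": [
    [0,0,0],
    [0,0,0],
    [0,0,0]
  ]
}}

```text
time_s: 58.55
ee_pos: [0.6025, -0.1986, 0.0276]
eef_rot: [-3.142, -0.001, 0.0]
wrist_force: [0.4, 1.0, -2.6]
finger_gap: 0.0629
gripper_force: 67.1
```

{"fn": "arm_command", "kwargs": {
  "slide": [
    [0,0,0.03],
    [0,0,0.02],
    [0,0,0]
  ],
  "dr": [
    [0,0,0],
    [0,0,0],
    [0,0,0]
  ]
}}

```text
time_s: 58.92
ee_pos: [0.6026, -0.1986, 0.0264]
eef_rot: [3.142, 0.001, 0.0]
wrist_force: [-2.5, 0.4, 0.3]
finger_gap: 0.0626
gripper_force: 67.5
```

{"fn": "arm_command", "kwargs": {
  "slide": [
    [0,0,0.02],
    [0,0,0]
  ],
  "dr": [
    [0,0,0],
    [0,0,0]
  ]
}}

```text
time_s: 59.18
ee_pos: [0.6026, -0.1987, 0.0263]
eef_rot: [3.141, 0.001, 0.001]
wrist_force: [-5.7, 1.8, 7.2]
finger_gap: 0.0628
gripper_force: 68.1
```

{"fn": "arm_command", "kwargs": {
  "slide": [
    [0,0,0],
    [0,0,0],
    [0,0,0],
    [0,0,-0.3],
    [0,0,-0.7],
    [0,0,-1],
    [0,0,-1],
    [0,0,-1],
    [0,0,0]
  ],
  "dr": [
    [0,0,0],
    [0,0,0],
    [0,0,0],
    [0,0,0],
    [0,0,0],
    [0,0,0],
    [0,0,0],
    [0,0,0],
    [0,0,0]
  ],
  "fingers": -0.7
}}

```text
time_s: 60.3
ee_pos: [0.6036, -0.199, 0.1498]
eef_rot: [3.139, 0.001, 0.009]
wrist_force: [-0.1, -0.5, -0.3]
finger_gap: 0.0725
gripper_force: 0.0
```

```bash
sed -i 's/gourd=\[[^]]*\]/gourd=[.6025,-.199,.004,0]/' loc.py; python3 loc.py pot gourd ball paste; python3 go.py .4313 -.068 .15 0
```

```text
pot ['side', 'top'] [ 0.4347 -0.05    0.      0.    ] 13.34
gourd ['side'] [ 0.6059 -0.2106  0.004   0.    ] 0.9
ball ['side'] [ 0.4953 -0.2987  0.004   0.    ] 0.34
paste ['side', 'top'] [ 0.4853 -0.0056  0.      0.    ] 0.97
t 60.8 pos [ 0.6024 -0.1986  0.1452] yaw 0.0 tilt [-0.0005  0.0002] gap 0.0728 gf 0.0 F [-0.3 -0.3 -0. ] q6 1.19
slide [-5.7  -4.36 -0.16] dr [-0.001  0.003  0.002]
```

Run:
```python
from h import *
vision.capture("side");vision.capture("top")
for c in("side","top"):
    p=proj(c,[.4312,-.068,.03])[0]
    for d in nets.silhouettes("pot",c): print(c,p.round(),np.round(d["position"]),d["pixels"].sum(),round(d["p"],2), np.round(fit("pot",[.4312,-.068,0,0],{c:d},False,False)[0][:2],4))
```

```text
side [359. 206.] [408. 198.] 561 0.94 [ 0.3026 -0.1585]
side [359. 206.] [358. 206.] 529 0.79 [ 0.4302 -0.0748]
side [359. 206.] [354. 236.] 631 0.7 [0.4045 0.0525]
side [359. 206.] [261. 291.] 5602 0.47 [0.4811 0.3679]
top [350. 247.] [348. 247.] 420 0.78 [ 0.4339 -0.0623]
top [350. 247.] [300. 266.] 589 0.77 [0.4067 0.059 ]
top [350. 247.] [189. 224.] 7114 0.35 [0.5187 0.3587]
```

{"fn": "arm_command", "kwargs": {
  "slide": [
    [-0.9,-0.7,0],
    [-0.9,-0.7,0],
    [-0.9,-0.7,0],
    [-0.9,-0.7,0],
    [-0.9,-0.7,0],
    [-0.9,-0.7,0],
    [-0.3,-0.15,0.4],
    [0,0,0.7],
    [0,0,0.7],
    [0,0,0]
  ],
  "dr": [
    [0,0,0],
    [0,0,0],
    [0,0,0],
    [0,0,0],
    [0,0,0],
    [0,0,0],
    [0,0,0],
    [0,0,0],
    [0,0,0],
    [0,0,0]
  ],
  "fingers": -1
}}

```text
time_s: 62.25
ee_pos: [0.431, -0.0683, 0.0902]
eef_rot: [-3.141, -0.0, 0.004]
wrist_force: [0.0, -0.5, 0.3]
finger_gap: 0.0852
gripper_force: 0.0
```

```bash
python3 go.py .4315 -.068 .024 0
```

```text
t 62.25 pos [ 0.431  -0.0683  0.0902] yaw 0.0 tilt [-0.0027  0.0006] gap 0.0852 gf 0.0 F [ 0.  -0.5  0.3] q6 1.33
slide [ 0.02 -0.01  2.21] dr [-0.004  0.015  0.001]
```

{"fn": "arm_command", "kwargs": {
  "slide": [
    [0,0,0.6],
    [0,0,0.6],
    [0,0,0.6],
    [0,0,0.4],
    [0,0,0]
  ],
  "dr": [
    [0,0,0],
    [0,0,0],
    [0,0,0],
    [0,0,0],
    [0,0,0]
  ]
}}

```text
time_s: 62.88
ee_pos: [0.4314, -0.0683, 0.0253]
eef_rot: [-3.141, -0.0, 0.001]
wrist_force: [-0.4, 0.1, -0.7]
finger_gap: 0.0855
gripper_force: 0.0
```

{"fn": "arm_command", "kwargs": {
  "slide": [
    [0,0,0],
    [0,0,0],
    [0,0,0],
    [0,0,0],
    [0,0,0],
    [0,0,0]
  ],
  "dr": [
    [0,0,0],
    [0,0,0],
    [0,0,0],
    [0,0,0],
    [0,0,0],
    [0,0,0]
  ],
  "fingers": 1,
  "newtons": 60
}}

```text
time_s: 63.62
ee_pos: [0.4319, -0.0683, 0.0265]
eef_rot: [3.141, 0.001, 0.002]
wrist_force: [-1.4, 0.2, 7.5]
finger_gap: 0.0604
gripper_force: 63.7
```

{"fn": "arm_command", "kwargs": {
  "slide": [
    [0,0,-0.3],
    [0,0,-0.6],
    [0,0,-0.8],
    [0,0,-0.8],
    [0,0,-0.8],
    [0,0,0]
  ],
  "dr": [
    [0,0,0],
    [0,0,0],
    [0,0,0],
    [0,0,0],
    [0,0,0],
    [0,0,0]
  ]
}}

```text
time_s: 64.38
ee_pos: [0.4321, -0.0683, 0.1261]
eef_rot: [3.141, 0.001, 0.005]
wrist_force: [-0.6, 0.2, -4.6]
finger_gap: 0.061
gripper_force: 65.9
```

```bash
python3 go.py .495 -.2 .029 0
```

```text
t 64.375 pos [ 0.4321 -0.0683  0.1261] yaw 0.0 tilt [ 0.0033 -0.0008] gap 0.061 gf 65.9 F [-0.6  0.2 -4.6] q6 1.33
slide [2.08 4.39 3.25] dr [ 0.004 -0.019  0.002]
```

{"fn": "arm_command", "kwargs": {
  "slide": [
    [0.4,0.8,0],
    [0.4,0.9,0],
    [0.4,0.9,0],
    [0.4,0.9,0],
    [0.4,0.8,0],
    [0,0,0.4],
    [0,0,0.7],
    [0,0,0.7],
    [0,0,0.6],
    [0,0,0.4],
    [0,0,0]
  ],
  "dr": [
    [0,0,0],
    [0,0,0],
    [0,0,0],
    [0,0,0],
    [0,0,0],
    [0,0,0],
    [0,0,0],
    [0,0,0],
    [0,0,0],
    [0,0,0],
    [0,0,0]
  ]
}}

```text
time_s: 65.75
ee_pos: [0.4911, -0.1969, 0.0397]
eef_rot: [-3.141, -0.001, 0.002]
wrist_force: [0.2, -0.4, -3.6]
finger_gap: 0.0609
gripper_force: 66.3
```

```bash
python3 go.py .493 -.198 .0305 0
```

```text
t 65.75 pos [ 0.4911 -0.1969  0.0397] yaw 0.0 tilt [-0.0014  0.0007] gap 0.0609 gf 66.3 F [ 0.2 -0.4 -3.6] q6 1.12
slide [0.06 0.04 0.31] dr [-0.004  0.008  0.003]
```

{"fn": "arm_command", "kwargs": {
  "slide": [
    [0,0,0.08],
    [0,0,0.08],
    [0,0,0.05],
    [0,0,0.04],
    [0,0,0.02],
    [0,0,0]
  ],
  "dr": [
    [0,0,0],
    [0,0,0],
    [0,0,0],
    [0,0,0],
    [0,0,0],
    [0,0,0]
  ]
}}

```text
time_s: 66.5
ee_pos: [0.4915, -0.1972, 0.0324]
eef_rot: [3.142, 0.0, -0.0]
wrist_force: [0.3, -0.2, -3.5]
finger_gap: 0.061
gripper_force: 66.3
```

{"fn": "arm_command", "kwargs": {
  "slide": [
    [0,0,0.03],
    [0,0,0.02],
    [0,0,0]
  ],
  "dr": [
    [0,0,0],
    [0,0,0],
    [0,0,0]
  ]
}}

```text
time_s: 66.88
ee_pos: [0.4915, -0.1972, 0.0309]
eef_rot: [-3.142, -0.001, 0.0]
wrist_force: [0.6, 0.5, -2.7]
finger_gap: 0.0609
gripper_force: 66.3
```

{"fn": "arm_command", "kwargs": {
  "slide": [
    [0,0,0.03],
    [0,0,0]
  ],
  "dr": [
    [0,0,0],
    [0,0,0]
  ]
}}

```text
time_s: 67.12
ee_pos: [0.4916, -0.1972, 0.0306]
eef_rot: [3.142, 0.001, 0.0]
wrist_force: [-3.8, 1.5, 5.0]
finger_gap: 0.0613
gripper_force: 67.0
```

Contact. Release, lift and move clear.

{"fn": "arm_command", "kwargs": {
  "slide": [
    [0,0,0],
    [0,0,0],
    [0,0,0],
    [0,0,-0.3],
    [0,0,-0.7],
    [0,0,-1],
    [0,0,-1],
    [0,0,-1],
    [0,0,-1],
    [-1,0,-1],
    [-1,0,0],
    [-1,0,0]
  ],
  "dr": [
    [0,0,0],
    [0,0,0],
    [0,0,0],
    [0,0,0],
    [0,0,0],
    [0,0,0],
    [0,0,0],
    [0,0,0],
    [0,0,0],
    [0,0,0],
    [0,0,0],
    [0,0,0]
  ],
  "fingers": -0.7
}}

```text
time_s: 68.62
ee_pos: [0.4006, -0.1971, 0.2109]
eef_rot: [3.141, 0.001, 0.002]
wrist_force: [0.1, -0.7, -0.8]
finger_gap: 0.0725
gripper_force: 0.0
```

{"fn": "arm_command", "kwargs": {
  "slide": [
    [0,-1,0],
    [0,-1,0],
    [0,-1,0],
    [0,-1,0],
    [0,-1,0],
    [0,-1,0],
    [0,-1,0],
    [0,0,0]
  ],
  "dr": [
    [0,0,0],
    [0,0,0],
    [0,0,0],
    [0,0,0],
    [0,0,0],
    [0,0,0],
    [0,0,0],
    [0,0,0]
  ]
}}

```text
time_s: 69.62
ee_pos: [0.4013, 0.014, 0.2106]
eef_rot: [-3.142, -0.004, -0.001]
wrist_force: [0.6, 0.0, 0.0]
finger_gap: 0.0726
gripper_force: 0.0
```

```bash
sed -i 's/pot=\[[^]]*\]/pot=[.4916,-.1972,.004,0]/' loc.py; python3 loc.py pot gourd ball beast plaque lapper paste
python3 - <<'E'
from h import *
vision.capture("side");vision.capture("top")
for n in("seal","brushpot","spray"):
  for c in("side","top"): print(n,c,[(np.round(d["position"]),round(d["p"],2)) for d in nets.silhouettes(n,c)])
print(r.get_state()["ee_pos"])
E
```

```text
pot ['side', 'top'] [ 0.4918 -0.1957  0.004   0.    ] 4.16
gourd ['side', 'top'] [ 0.6021 -0.1982  0.004   0.    ] 1.83
ball ['top'] [ 0.4964 -0.2896  0.004   0.    ] 0.38
beast ['side', 'top'] [ 0.6024 -0.2915  0.004  -0.085 ] 2.61
side [ 0.59465738 -0.28245413] -0.7095456835599968
top [ 0.59714227 -0.28311941] -0.10184289217504049
plaque ['side', 'top'] [ 0.5523 -0.3767  0.004  -0.0433] 7.64
lapper ['side', 'top'] [0.5573 0.2367 0.019  0.02  ] 1.41
paste ['side'] [ 0.4857 -0.0108  0.      0.    ] 0.78
seal side []
seal top [(array([428., 190.]), 0.27)]
brushpot side [(array([226., 213.]), 0.98)]
brushpot top [(array([247., 127.]), 0.78)]
spray side [(array([270., 156.]), 0.97)]
spray top [(array([358., 110.]), 0.84), (array([193., 221.]), 0.41)]
[0.4014463  0.01281845 0.21004886]
```

```bash
python3 -c "
from bench import r
print(r.close_job())"
```

```text
the job is handed in; nothing more can be done
None
```

I lapped the plaque near-to-far-and-back in one pressed stroke, put the block back on its pad, laid the plaque face up in the tub with the ball, beast, gourd and pot beside it (no seal was present), and handed the job in at about 70 s; the hand-in returned no verdict.

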